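# Hang the lift-off door of the stall's display case

### The arm

A 6-joint arm with a two-finger parallel gripper is mounted at the origin on the work surface. World frame = base frame: x ahead of the robot, y to its left, z up, the work surface at z = 0. Lengths are in m, angles in rad, forces in N, time in s.
With the tool pointing down it reaches from about 0.275 to 0.725 m from the base axis. Payload 5.6 kg.
Tool frame: the origin (TCP) lies midway between the tips of the shut fingers; the grasp point (between the pads) lies 19 mm behind it; x points along the fingers, y is the direction in which the jaws open and shut, and the axes are right-handed (so a half turn about x gives the same grasp; the last joint's range is limited). The gripper opens to 85 mm and grips with 20 to 120 N. Pads are 22 mm wide; open, the fingers measure 114 mm over their backs; the gripper's body (76 mm by 85 mm) begins 54 mm behind the grasp point. The pads swing forward as they close: fully open they stand 13 mm farther back than shut.
Start: joints at [1.573, 0.255, 0.108, 0, -1.424, -0.285], TCP at [0.153, 0.528, 0.231] pointing down, gripper open.
Joint ranges: [-2.95, 2.95], [-1.21, 1.97], [-1.09, 1.5], [-2.87, 1.71], [-2.94, -0.07], [-3.05, 3.05]. Speed limits (rad/s): [2.57, 2.57, 3.14, 3.14, 3.14, 3.14].

### API

Orientations are given as a 3x3 rotation matrix whose columns are the frame's x, y, z axes.
In Python, from bench import observe, get_image, robot gives the robot as it stands.
- The arm moves only by the tool jog_arm, never from a script. Its argument "deltas" is text: rows parted by semicolons, each of 7 numbers parted by spaces: the shift along the tool's x, y, z in mm, then the turn, a rotation vector about the tool's x, y, z in rad, then the opening, from -1 (shut) to 1 (fully open), so that 0 is half open. A call has 1 to 10 rows; each row shifts and turns the pose as measured when the row begins, along the tool's axes as they then stand; what a row does not reach is not made up. A row lasts 1/8 s, in which the tool goes at most 62.5 mm and 10.7 degrees, less where a joint would pass 70% of its speed; a pose out of reach is approached as far as the arm can. A call with a gripper value outside its range is refused whole. The fingers move at their own pace and stop on an object; the grip force is fixed at half the most. Time passes only in rows, so rows that do not move let the fingers close. It gives the time, the measured TCP pose, the force and the opening at its end, in the units of the state.
- observe(): the state, without advancing time (a new reading comes with each control period).
- get_image(name): name is "side" or "top"; returns a dict with "frame" (400x640x3 uint8, red, green, blue), "fx", "fy", "cx", "cy" (pixels), "rvec" (rotation vector, rad) and "tvec" (3), from world to camera coordinates, as OpenCV has them. Camera axes: x right, y down, z forward; pixel columns grow to the right and rows downward; lengths in m; the calibration is good to about 2 mm. A picture is of the moment at which its call begins. There is no depth.
- robot.close_job(): hands the job in, once; it reports no verdict.
The state is a dict: "clock": time; "joint_pos": joint angles; "dq": joint speeds; "joint_efforts": joint torques, N m; "tcp_pos": TCP position; "ee_rot": TCP orientation; "ft_force": force on the tool from outside, world axes, zero at the start; "moment": the same for the moment, N m; "gripper_width": finger opening in m.
Only numpy, scipy, OpenCV 4.12 (cv2) and the standard library are available. Lean on these libraries where they do the work, as an engineer would, in place of code of your own. Each camera call takes 0.05 s, during which the arm holds its last target.

### The job

The little door of the wooden display case lies on its back on the stall. First stand it on the easel, bottom edge on the ledge and back against the slope, and let go, so that it can be taken again by its top edge; then, with the door standing open, lower it gently so that both hinge knuckles sit fully down on their pins. Let go, swing the door shut against the case, and leave the jars and the bottle standing where they are.

Things in the scene. Friction and masses are not known exactly. Their poses are not given: they have to be found in the camera images.
- door_center (a point): Centre of the door: a loose pale wooden panel 150 x 150 x 14 mm, about 0.24 kg, grasped and carried. Axes: +x to the hinge edge, +y to the top edge, +z out of the front face. It starts lying on its back, front up. When hung its +y points up and its +z out of the case.
- pull (a point): Centre of the door's pull: a dark wooden bar fixed to the front face, 14 mm wide (door x), 70 mm long (door y), standing 36 mm out from the face. It lies 48 mm from the door's centre towards the free edge, at mid height; this point is 18 mm above the face. Axes as the door.
- knuckle_lo (a point): Lower hinge knuckle, on the door: centre of the lower end of a steel tube along door y, 16 mm long, 18 mm outside, 11 mm bore, open both ends. From the door's centre: +87 mm x, -53 mm y, +2 mm z. Axes as the door.
- knuckle_up (a point): Upper hinge knuckle, like the lower, 90 mm above it: centre of the lower end of its tube. From the door's centre: +87 mm x, +37 mm y, +2 mm z. Axes as the door.
- free_edge (a point): Middle of the door's free edge (the one opposite the knuckles), half-way through its thickness: 75 mm from the door's centre along -x. Axes as the door.
- pin_lo (a point): Root of the lower hinge pin on the fixed case: upright steel pin 8 mm thick, 19 mm tall, last 6 mm tapering to 3 mm, on a bracket of 8 mm radius; the knuckle's lower end comes to rest at this point. Axes of the case: -x out of its open front, +y along the front from hinge side to the other, z up. Point is 42 mm above the table.
- pin_up (a point): Root of the upper pin, straight above the lower pin by 90 mm, the same size, 132 mm above the table. Brackets are 6 mm thick; the lower knuckle must come in sideways under the upper bracket. The pins stand 12 mm in front of the case's face. The case is 130 deep (x), 190 wide (y), 185 mm high; the pins stand 7 mm in from its hinge side. Axes of the case.
- latch (a point): Point on the case where the middle of the door's free edge comes when the door is shut (162 mm from the pins along case +y, 95 mm above the table, 10 mm in front of the face); press it home against the case. It opens away from the front, turns freely by over 120 degrees, and stays where left or follows the withdrawing fingers by about 10 mm if not pressed home. Axes of the case.
- rest (a point): Fixed wooden easel: where the door's centre comes when it stands centred on it. A slope of 120 x 92 mm at 45 degrees, rising towards easel +x (x, y level, z up), with a 26 mm deep ledge square to it at its foot, 75 mm down the slope from this point. Standing door: its +y runs up the slope, +z out of it, +x towards easel -y; its top 58 mm overhang the slope.
- jar0_mid (a point): Middle of a jar of preserves, 66 mm across, 85 mm high, 0.45 kg. A bystander, to be left alone.
- jar1_mid (a point): Middle of a second jar, 66 mm across, 100 mm high. A bystander, to be left alone.
- jar2_mid (a point): Middle of a third jar, 66 mm across, 115 mm high. A bystander, to be left alone.
- bottle_mid (a point): Middle of a bottle of syrup, 56 mm across, 160 mm high, 0.4 kg. A bystander, to be left alone.

How it is judged:
On the way, in this order (a step that is already met when the one before it is completed fails the run):
1. the door stands on the easel, leaning back at about 45 degrees, let go and still (distance between door_center and rest below 0.03 m and angle between door_center's own z axis and vertical between 0.62 and 0.95 rad and angle between door_center's own y axis and vertical below 0.95 rad and linear speed of door below 0.03 m/s and contact force between door and the fingers below 0.1 N), for 0.2 s.
2. both knuckles are down on their pins, with the door open (horizontal distance between knuckle_lo and pin_lo below 0.005 m and z of knuckle_lo in the frame of pin_lo between -0.004 and 0.004 m and horizontal distance between knuckle_up and pin_up below 0.005 m and z of knuckle_up in the frame of pin_up between -0.004 and 0.004 m and distance between free_edge and latch above 0.04 m), for 0.2 s.
At the end, for the whole second after the job is handed in: Both knuckles sit on their pins (lower ends within 4 mm in height and 5 mm sideways of the pin roots), the door is shut (middle of its free edge within 12 mm, seen from above, of its place on the case), released and at rest (horizontal distance between knuckle_lo and pin_lo below 0.005 m and z of knuckle_lo in the frame of pin_lo between -0.004 and 0.004 m and horizontal distance between knuckle_up and pin_up below 0.005 m and z of knuckle_up in the frame of pin_up between -0.004 and 0.004 m and horizontal distance between free_edge and latch below 0.012 m and linear speed of door below 0.03 m/s and contact force between door and the fingers below 0.1 N); the robot touches nothing.
It fails at once if a jar or the bottle is pushed more than 25 mm or tipped (distance of any of jar0_mid, jar1_mid, jar2_mid, bottle_mid from where it was at the start of the episode above 0.025 m or angle between any of jar0_mid, jar1_mid, jar2_mid, bottle_mid's own z axis and vertical above 0.3 rad).
It fails at once if the door is dropped onto its pins (faster than 0.5 m/s close above them) (distance between knuckle_up and pin_up below 0.03 m and linear speed of door above 0.5 m/s).
It also fails if it takes over 72 s, if anything falls off the work surface, if the arm or the gripper's body presses on something with over 40 N, if the wrist force passes 120 N, or if a joint passes its speed limit or range.

## Working session

There is one attempt and no reset: what is moved stays moved. The work goes in short steps, Python scripts to look and compute and a tool call to move; the robot and the scene stay as the last step left them, time stands still between calls to the robot, and variables do not carry over. Pictures are saved under pics/ and viewed, and the job is handed in when it is done.

Besides the shell and the picture viewer there is one more tool, called after "Request:" as name(argument=value, ...), one argument or row to a line, values as JSON. jog_arm: Moves the arm, as the interface text tells. Its arguments: {"type":"object","properties":{"deltas":{"type":"string"}},"required":["deltas"]}

```bash
ls; mkdir -p pics; python3 - <<'E'
from bench import observe, get_image
import cv2, numpy as np
s=observe(); print(s)
for n in ("side","top"):
    im=get_image(n); cv2.imwrite(f"pics/{n}0.png",im["frame"][:,:,::-1])
    R=cv2.Rodrigues(np.array(im["rvec"]))[0]; print(n,im["fx"],im["fy"],im["cx"],im["cy"],"cam pos",-R.T@np.array(im["tvec"]),R)
E
```

```text
pics
{'clock': 0.0, 'joint_pos': array([ 1.57261273e+00,  2.55738195e-01,  1.07009097e-01, -4.67808061e-04,
       -1.42389369e+00, -2.84618234e-01]), 'dq': array([ 0.0005389 ,  0.00053758,  0.00022233,  0.00097497,  0.00080054,
       -0.00022496]), 'joint_efforts': array([ 8.98642502e-04, -3.86626267e+01,  2.37940443e+01,  5.36533043e+00,
       -6.03756082e-03,  1.76405382e-05]), 'tcp_pos': array([0.15327415, 0.52769857, 0.2304033 ]), 'ee_rot': array([[-4.59451061e-04, -2.79113003e-01, -9.60258153e-01],
       [-1.82727839e-03, -9.60256417e-01,  2.79113372e-01],
       [-9.99998225e-01,  1.88289791e-03, -6.88263293e-05]]), 'ft_force': array([0.81990619, 0.16891123, 0.30089028]), 'moment': array([-0.00504832,  0.04656055,  0.04999279]), 'gripper_width': 0.08520705265735051}
side 464.41397066588945 464.41397066588945 319.17425120534915 202.3821139745975 cam pos [-0.09520072 -0.55630022  0.94794962] [[ 0.66744565 -0.74454807 -0.01282491]
 [-0.52767814 -0.46074149 -0.7136337 ]
 [ 0.52542563  0.48307914 -0.70040164]]
top 406.94854082610743 406.94854082610743 321.5549976131654 194.89515596093236 cam pos [0.50188596 0.02552623 0.99509389] [[ 0.00226515 -0.99993126  0.01150408]
 [-0.99975237 -0.00251912 -0.02211023]
 [ 0.02213769 -0.01145114 -0.99968935]]
```

View pics/side0.png

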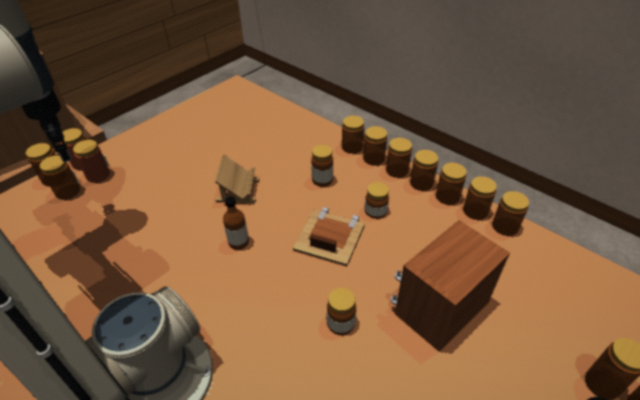

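View pics/top0.png

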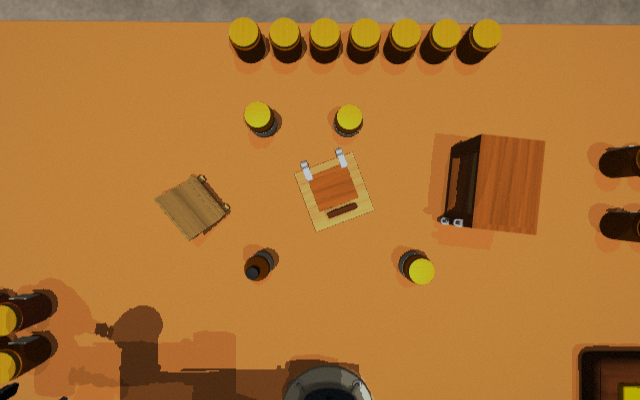

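```bash
python3 - <<'E'
import cv2
t=cv2.imread("pics/top0.png"); s=cv2.imread("pics/side0.png")
def crop(im,x0,y0,x1,y1,k,n): cv2.imwrite(n,cv2.resize(im[y0:y1,x0:x1],None,fx=k,fy=k,interpolation=cv2.INTER_CUBIC))
crop(t,140,130,390,290,3.2,"pics/t_zoom1.png")
crop(t,380,120,560,290,3.4,"pics/t_zoom2.png")
crop(s,200,130,400,270,4,"pics/s_zoom1.png")
crop(s,310,200,530,350,3.6,"pics/s_zoom2.png")
E
```

```text
(no output)
```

View pics/t_zoom1.png

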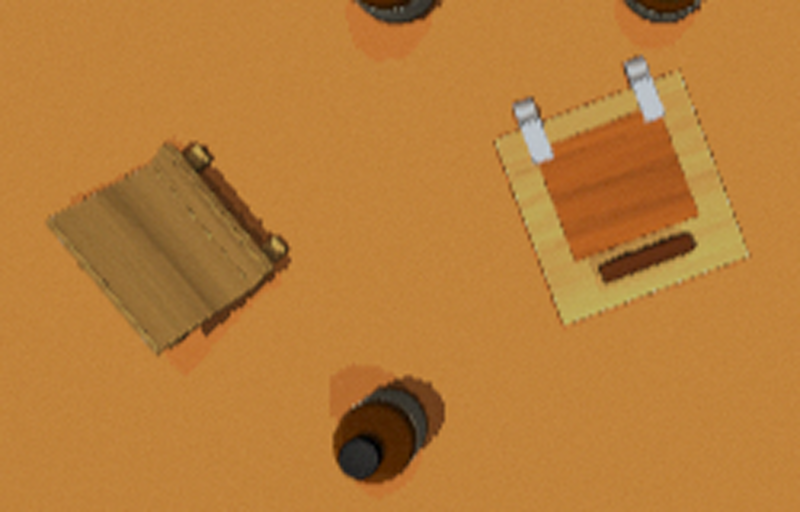

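View pics/t_zoom2.png

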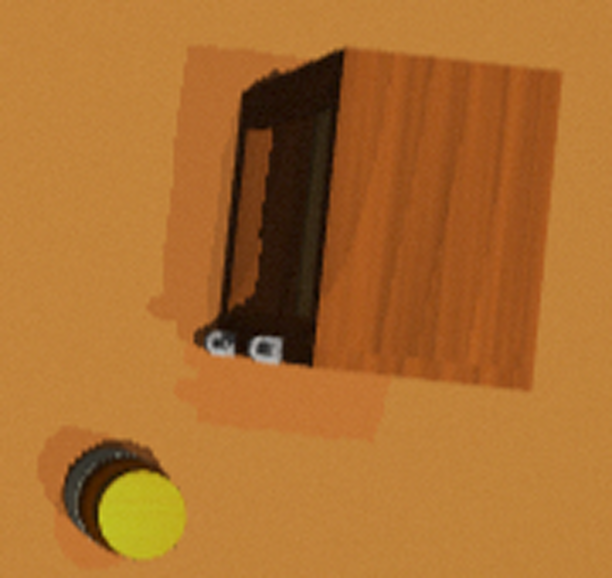

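View pics/s_zoom1.png

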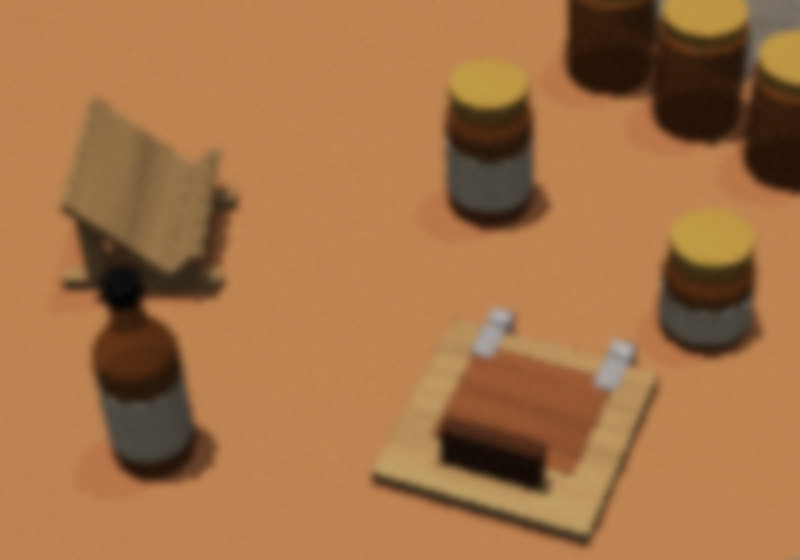

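View pics/s_zoom2.png

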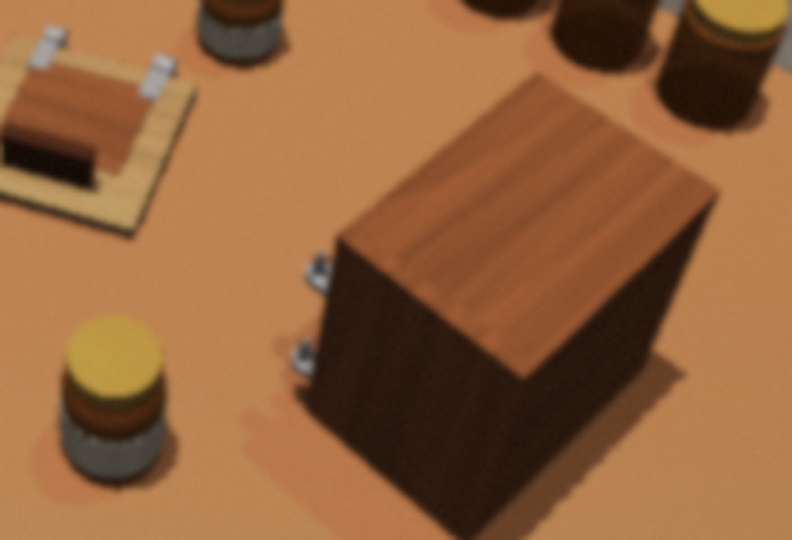

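```bash
cat > h.py <<'E'
import numpy as np, cv2
from bench import observe, get_image
class Cam:
    def __init__(s,im):
        s.f=im["frame"]; s.K=np.array([[im["fx"],0,im["cx"]],[0,im["fy"],im["cy"]],[0,0,1]])
        s.rv=np.array(im["rvec"],float); s.tv=np.array(im["tvec"],float); s.R=cv2.Rodrigues(s.rv)[0]; s.c=-s.R.T@s.tv
    def ray(s,px):
        d=s.R.T@np.linalg.solve(s.K,np.array([px[0],px[1],1.])); return d/np.linalg.norm(d)
    def onz(s,px,z):
        d=s.ray(px); return s.c+d*(z-s.c[2])/d[2]
    def proj(s,P):
        return cv2.projectPoints(np.atleast_2d(np.array(P,float)),s.rv,s.tv,s.K,None)[0][:,0]
def tri(c1,p1,c2,p2):
    d1,d2=c1.ray(p1),c2.ray(p2)
    A=np.stack([d1,-d2],1); t=np.linalg.lstsq(A,c2.c-c1.c,rcond=None)[0]
    a,b=c1.c+t[0]*d1,c2.c+t[1]*d2
    return (a+b)/2,np.linalg.norm(a-b)
def grab(n,name=None):
    im=get_image(n)
    if name: cv2.imwrite(f"pics/{name}.png",im["frame"][:,:,::-1])
    np.savez(f"pics/{n}_last.npz",**im)
    return Cam(im)
E
python3 - <<'E'
from h import *
T=grab("top","t1");S=grab("side","s1")
hsv=cv2.cvtColor(T.f,cv2.COLOR_RGB2HSV)
for p in [(305,200),(360,215),(335,185),(195,210),(510,180),(560,300),(225,212),(303,168),(422,270),(348,117)]:
    print(p,T.f[p[1],p[0]],hsv[p[1],p[0]])
hs=cv2.cvtColor(S.f,cv2.COLOR_RGB2HSV)
for p in [(305,242),(450,255),(235,180),(377,188)]:
    print(p,S.f[p[1],p[0]],hs[p[1],p[0]])
E
```

```text
(305, 200) [190 155  81] [ 20 146 190]
(360, 215) [190 143  85] [ 17 141 190]
(335, 185) [153  79  28] [ 12 208 153]
(195, 210) [132  97  49] [ 17 160 132]
(510, 180) [141  72  23] [ 12 213 141]
(560, 300) [190 129  58] [ 16 177 190]
(225, 212) [97 67 31] [ 16 174  97]
(303, 168) [111 114 113] [ 80   7 114]
(422, 270) [189 179  28] [ 28 217 189]
(348, 117) [189 175  29] [ 27 216 189]
(305, 242) [187 146  94] [ 17 127 187]
(450, 255) [147  85  48] [ 11 172 147]
(235, 180) [129  98  63] [ 16 130 129]
(377, 188) [192 154  69] [ 21 163 192]
```

```bash
cat > seg.py <<'E'
from h import *
def best(mask,roi):
    m=np.zeros_like(mask); x0,y0,x1,y1=roi; m[y0:y1,x0:x1]=mask[y0:y1,x0:x1]
    m=cv2.morphologyEx(m,cv2.MORPH_OPEN,np.ones((2,2),np.uint8))
    cs,_=cv2.findContours(m,cv2.RETR_EXTERNAL,cv2.CHAIN_APPROX_NONE)
    return max(cs,key=cv2.contourArea)
def quad(c):
    # fit lines to 4 sides of the contour
    h=cv2.convexHull(c); eps=0.02*cv2.arcLength(h,True)
    q=cv2.approxPolyDP(h,eps,True)[:,0].astype(float)
    if len(q)!=4: print("poly",len(q)); q=cv2.boxPoints(cv2.minAreaRect(c)).astype(float)
    P=c[:,0].astype(float); L=[]
    for i in range(4):
        a,b=q[i],q[(i+1)%4]; d=(b-a)/np.linalg.norm(b-a); n=np.array([-d[1],d[0]])
        t=(P-a)@d/np.linalg.norm(b-a); s=(P-a)@n
        k=(t>.1)&(t<.9)&(abs(s)<3)
        vx,vy,x,y=cv2.fitLine(P[k].astype(np.float32),cv2.DIST_HUBER,0,.01,.01)[:,0]
        L.append(np.cross([x,y,1],[x+vx,y+vy,1]))
    out=[]
    for i in range(4):
        p=np.cross(L[i-1],L[i]); out.append(p[:2]/p[2])
    return np.array(out)
E
python3 - <<'E'
from seg import *
T=grab("top");S=grab("side")
hsv=cv2.cvtColor(T.f,cv2.COLOR_RGB2HSV).astype(int); H,Sa,V=hsv[...,0],hsv[...,1],hsv[...,2]
d=((Sa<163)&(V>140)&(H>=14)).astype(np.uint8)*255
c=best(d,(285,140,385,240)); q=quad(c); print("door px",q.round(1))
P=np.array([T.onz(p,.014) for p in q]); print(P.round(4)); print("sides",np.linalg.norm(P-np.roll(P,-1,0),axis=1),P.mean(0))
cs=((H<=13)&(Sa>185)&(V>100)&(V<175)).astype(np.uint8)*255
c=best(cs,(470,120,560,250)); q=quad(c); print("case px",q.round(1))
P=np.array([T.onz(p,.185) for p in q]); print(P.round(4)); print("sides",np.linalg.norm(P-np.roll(P,-1,0),axis=1),P.mean(0))
e=((V<165)&(Sa<180)&(V>90)&(H>14)&(H<22)).astype(np.uint8)*255
c=best(e,(145,165,240,250)); q=quad(c); print("easel px",q.round(1)); 
for n,img in (("d",d),("e",e),("c",cs)): cv2.imwrite(f"pics/m_{n}.png",img)
# side
hsv=cv2.cvtColor(S.f,cv2.COLOR_RGB2HSV).astype(int); H,Sa,V=hsv[...,0],hsv[...,1],hsv[...,2]
cs=((H<=13)&(V>120)&(V<175)).astype(np.uint8)*255
c=best(cs,(390,215,515,310)); q=quad(c); print("side case px",q.round(1))
P=np.array([S.onz(p,.185) for p in q]); print(P.round(4),P.mean(0))
E
```

```text
door px [[352.2 153. ]
 [374.3 210.4]
 [317.2 232.1]
 [295.4 174.3]]
[[ 0.6252 -0.0597  0.014 ]
 [ 0.4865 -0.1131  0.014 ]
 [ 0.4341  0.0247  0.014 ]
 [ 0.5732  0.0775  0.014 ]]
sides [0.14859728 0.14741421 0.14878729 0.14666562] [ 0.52973602 -0.01765055  0.014     ]
case px [[482.4 135.2]
 [545.4 142.7]
 [536.  234.3]
 [473.  227.7]]
[[ 0.6405 -0.3064  0.185 ]
 [ 0.6259 -0.4333  0.185 ]
 [ 0.442  -0.4127  0.185 ]
 [ 0.455  -0.2863  0.185 ]]
sides [0.12777232 0.18502554 0.1270193  0.18653019] [ 0.54085128 -0.35966743  0.185     ]
easel px [[195.7 177.8]
 [226.9 214.7]
 [190.1 240.9]
 [154.5 200.1]]
side case px [[458.9 220.1]
 [509.8 252.5]
 [456.4 305.1]
 [404.7 265.2]]
[[ 0.6413 -0.3044  0.185 ]
 [ 0.6284 -0.4318  0.185 ]
 [ 0.4412 -0.4137  0.185 ]
 [ 0.4555 -0.2856  0.185 ]] [ 0.54158272 -0.3588488   0.185     ]
```

```bash
python3 - <<'E'
from seg import *
T=grab("top");S=grab("side")
hsv=cv2.cvtColor(S.f,cv2.COLOR_RGB2HSV).astype(int); H,Sa,V=hsv[...,0],hsv[...,1],hsv[...,2]
e=((V<175)&(Sa<165)&(V>60)).astype(np.uint8)*255
cv2.imwrite("pics/m_es.png",cv2.resize(e[130:230,190:290],None,fx=6,fy=6,interpolation=0))
cv2.imwrite("pics/es.png",cv2.resize(S.f[140:210,205:270,::-1],None,fx=9,fy=8,interpolation=cv2.INTER_CUBIC))
cv2.imwrite("pics/et.png",cv2.resize(T.f[165:250,145:240,::-1],None,fx=8,fy=7,interpolation=cv2.INTER_CUBIC))
a=tri(T,(154.5,200.1),S,(224.3,155)); b=tri(T,(190.1,240.9),S,(216.3,181.3)); print(a,b,np.linalg.norm(a[0]-b[0]))
# pins
y=np.array([.9944,-.1054,0]);o=np.array([.1054,.9944,0]);c=np.array([.5412,-.3593,0])
pin=c+.077*o-.088*y; print("pin",pin)
for z in (.042,.061,.132,.151):
    p=pin+[0,0,z]; print(z,T.proj(p),S.proj(p))
t=cv2.resize(T.f[200:240,430:480,::-1],None,fx=14,fy=14,interpolation=cv2.INTER_CUBIC)
s=cv2.resize(S.f[260:315,380:420,::-1],None,fx=10,fy=10,interpolation=cv2.INTER_CUBIC)
for z in (.042,.061,.132,.151):
    p=T.proj(pin+[0,0,z])[0]; cv2.circle(t,(int((p[0]-430+.5)*14),int((p[1]-200+.5)*14)),4,(0,255,0),1)
    p=S.proj(pin+[0,0,z])[0]; cv2.circle(s,(int((p[0]-380+.5)*10),int((p[1]-260+.5)*10)),4,(0,255,0),1)
cv2.imwrite("pics/pt.png",t);cv2.imwrite("pics/ps.png",s)
E
```

```text
(array([0.51134386, 0.38271293, 0.09016589]), np.float64(0.0055375564447153365)) (array([0.42031771, 0.30397426, 0.09326851]), np.float64(0.0016060798948239917)) 0.1203958659290273
pin [ 0.4618086 -0.273456   0.       ]
0.042 [[444.19594774 221.26033715]] [[394.61026347 299.41654144]]
0.061 [[446.77877393 221.61258739]] [[395.45813489 294.65157746]]
0.132 [[457.43386951 223.06574749]] [[398.82605906 275.72413518]]
0.151 [[460.58834354 223.49596003]] [[399.78486733 270.33571571]]
```

View pics/pt.png

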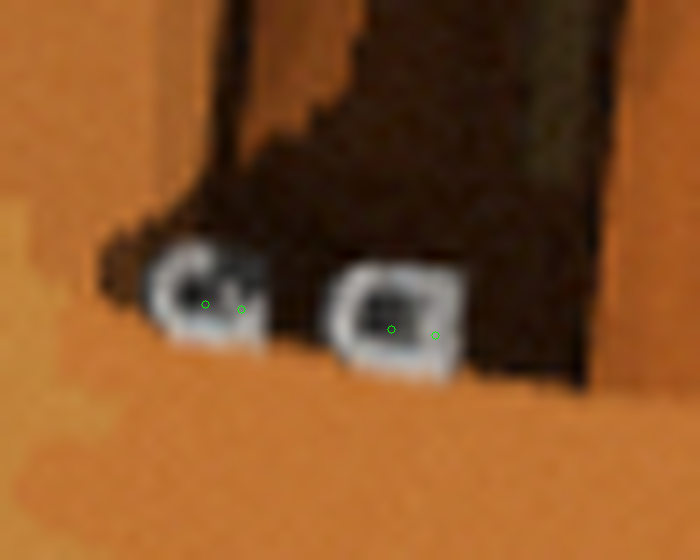

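View pics/ps.png

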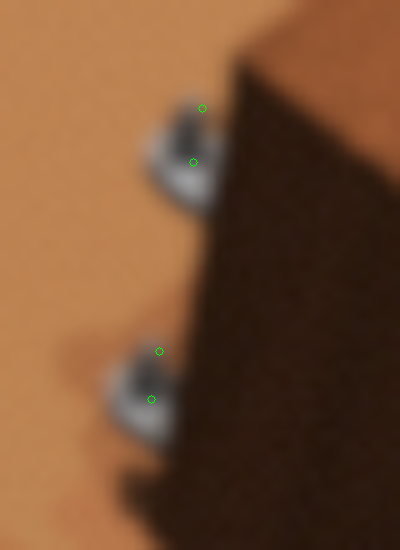

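View pics/es.png

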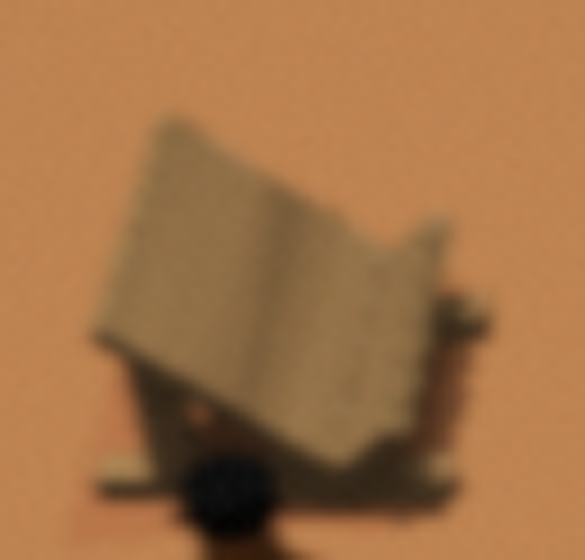

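View pics/et.png

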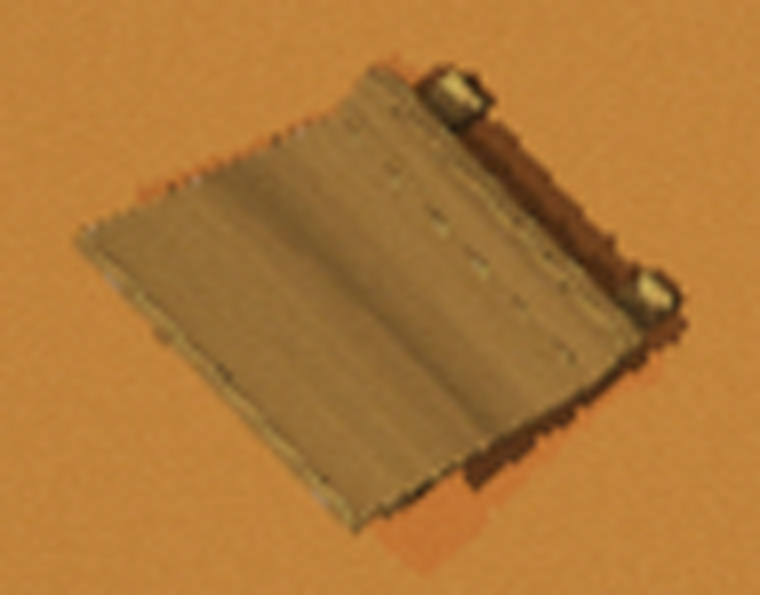

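```bash
python3 - <<'E'
from seg import *
T=grab("top");S=grab("side")
for t,s in [((154.8,198.5),(223.4,154.5)),((189.2,239.5),(215.3,181.4)),((192.,174.5),(253.4,167.6)),((224.5,213.1),(250,194.5))]:
    print(tri(T,t,S,s))
# bystanders: lid tops of movable jars+bottle base
for n,u in (("jarA",(258,116)),("jarB",(349,117)),("jarC",(421,271)),("bottle top",(254,273))):
    print(n,T.onz(u,.10),T.onz(u,.16))
E
```

```text
(array([0.51299269, 0.38459062, 0.08946798]), np.float64(8.711353153666773e-05))
(array([0.42180575, 0.3086666 , 0.08877402]), np.float64(0.001768891163068172))
(array([0.56876724, 0.31988963, 0.03893479]), np.float64(0.003935869610097955))
(array([0.48035071, 0.24119374, 0.03906677]), np.float64(0.0014314066795616809))
jarA [0.69541558 0.15585979 0.1       ] [0.68244288 0.14712327 0.16      ]
jarB [ 0.69415059 -0.04502912  0.1       ] [ 0.68126269 -0.04029965  0.16      ]
jarC [ 0.3549924  -0.20362999  0.1       ] [ 0.36483898 -0.18826917  0.16      ]
bottle top [0.3504981  0.16262138 0.1       ] [0.36064594 0.15343161 0.16      ]
```

```bash
cat > plan.py <<'E'
from h import *
from scipy.spatial.transform import Rotation as Ro, Slerp
import json,os
def log():
    s=observe()
    with open("log.jsonl","a") as f: f.write(json.dumps({k:np.array(v).tolist() for k,v in s.items()})+"\n")
    return s
def rotxy(x,y):
    x=np.array(x,float);x/=np.linalg.norm(x);y=np.array(y,float);y-=x*(x@y);y/=np.linalg.norm(y)
    return np.stack([x,y,np.cross(x,y)],1)
def rows(p,R,grip,n=None,s=None,step=58,ang=.175):
    """rows from the current pose (or s) to pose p,R"""
    if s is None: st=log(); p0,R0=np.array(st["tcp_pos"]),np.array(st["ee_rot"])
    else: p0,R0=s
    dv=Ro.from_matrix(R0.T@R).as_rotvec(); d=np.linalg.norm(p-p0)*1e3
    if n is None: n=max(1,int(np.ceil(max(d/step,np.linalg.norm(dv)/ang))))
    dp=(np.array(p)-p0)/n; out=[]; 
    for i in range(n):
        Ri=R0@Ro.from_rotvec(dv*i/n).as_matrix()
        t=Ri.T@dp*1e3; r=dv/n
        out.append(" ".join(f"{v:.1f}" for v in t)+" "+" ".join(f"{v:.3f}" for v in r)+f" {grip}")
    print(f"n={n} d={d:.1f}mm rot={np.degrees(np.linalg.norm(dv)):.1f}deg")
    for i in range(0,n,10): print("; ".join(out[i:i+10]))
    return np.array(p),R
def ang(a): a=np.radians(a); return np.array([np.cos(a),np.sin(a),0])
D=ang(20.8); PULL=np.array([.4848,-.0347,0])
Z=np.array([0,0,1.])
E
python3 - <<'E'
from plan import *
T=grab("top");print("pull check",T.onz((342.2,210.3),.05))
rows(PULL+[0,0,.2],rotxy(-Z,-D),1)
E
```

```text
pull check [ 0.48714869 -0.03333215  0.05      ]
n=12 d=653.9mm rot=53.0deg
2.6 37.3 -39.6 0.077 0.000 -0.000 1; 2.6 34.2 -42.4 0.077 0.000 -0.000 1; 2.6 30.8 -44.9 0.077 0.000 -0.000 1; 2.6 27.3 -47.1 0.077 0.000 -0.000 1; 2.6 23.6 -49.1 0.077 0.000 -0.000 1; 2.6 19.7 -50.7 0.077 0.000 -0.000 1; 2.6 15.7 -52.1 0.077 0.000 -0.000 1; 2.6 11.7 -53.2 0.077 0.000 -0.000 1; 2.6 7.6 -53.9 0.077 0.000 -0.000 1; 2.6 3.4 -54.3 0.077 0.000 -0.000 1
2.6 -0.8 -54.4 0.077 0.000 -0.000 1; 2.6 -5.0 -54.2 0.077 0.000 -0.000 1
```

Request:
jog_arm(
  deltas="2 37 -40 0.08 0 0 1; 2 34 -42 0.08 0 0 1; 2 31 -45 0.08 0 0 1; 2 27 -47 0.08 0 0 1",
)

```text
clock: 1.05
tcp_pos: [0.2642, 0.3377, 0.2222]
ee_rot: [[0.001, -0.571, -0.821], [-0.001, -0.821, 0.571], [-1.0, 0.0, -0.001]]
ft_force: [0.3, 0.2, 0.7]
gripper_width: 0.0853
```

```bash
python3 - <<'E'
from plan import *
print(observe()["joint_pos"].round(3))
rows(PULL+[0,0,.2],rotxy(-Z,-D),1)
E
```

```text
[ 1.276e+00  1.600e-02 -1.970e-01  1.000e-03 -1.358e+00 -3.130e-01]
n=8 d=433.4mm rot=34.4deg
2.8 22.5 -49.2 0.075 -0.000 0.000 1; 2.8 18.7 -50.8 0.075 -0.000 0.000 1; 2.8 14.9 -52.0 0.075 -0.000 0.000 1; 2.8 10.9 -53.0 0.075 -0.000 0.000 1; 2.8 6.9 -53.7 0.075 -0.000 0.000 1; 2.8 2.9 -54.0 0.075 -0.000 0.000 1; 2.8 -1.2 -54.1 0.075 -0.000 0.000 1; 2.8 -5.2 -53.8 0.075 -0.000 0.000 1
```

Request:
jog_arm(
  deltas="3 22 -49 0.075 0 0 1; 3 19 -51 0.075 0 0 1; 3 15 -52 0.075 0 0 1; 3 11 -53 0.075 0 0 1",
)

```text
clock: 1.55
tcp_pos: [0.3763, 0.1449, 0.2113]
ee_rot: [[0.004, -0.793, -0.609], [0.003, -0.609, 0.793], [-1.0, -0.005, -0.0]]
ft_force: [0.7, 1.0, -1.2]
gripper_width: 0.0857
```

```bash
python3 - <<'E'
from plan import *
print(observe()["joint_pos"].round(3))
rows(PULL+[0,0,.12],rotxy(-Z,-D),1)
E
```

```text
[ 7.610e-01 -3.600e-02 -2.760e-01  1.000e-03 -1.326e+00 -1.060e-01]
n=4 d=228.8mm rot=16.8deg
22.8 6.0 -52.1 0.073 0.000 0.001 1; 22.8 2.1 -52.4 0.073 0.000 0.001 1; 22.8 -1.7 -52.4 0.073 0.000 0.001 1; 22.8 -5.6 -52.1 0.073 0.000 0.001 1
```

Request:
jog_arm(
  deltas="0 6 -52 0.073 0 0 1; 20 2 -52 0.073 0 0 1; 30 -2 -52 0.073 0 0 1; 40 -6 -52 0.073 0 0 1",
)

```text
clock: 2.05
tcp_pos: [0.4883, -0.0365, 0.1262]
ee_rot: [[0.015, -0.938, -0.346], [0.006, -0.346, 0.938], [-1.0, -0.016, 0.001]]
ft_force: [0.8, 0.6, 0.5]
gripper_width: 0.0858
```

```bash
python3 - <<'E'
from plan import *
print(observe()["joint_pos"].round(3))
T=grab("top","t2")
cv2.imwrite("pics/t2z.png",cv2.resize(T.f[130:250,270:400,::-1],None,fx=5,fy=5,interpolation=cv2.INTER_CUBIC))
rows(PULL+[0,0,.018],rotxy(-Z,-D),1)
E
```

```text
[ 0.244  0.187 -0.254 -0.003 -1.114  0.111]
n=2 d=102.4mm rot=1.0deg
51.1 0.4 2.9 -0.008 0.001 0.003 1; 51.1 0.2 2.9 -0.008 0.001 0.003 1
```

View pics/t2z.png

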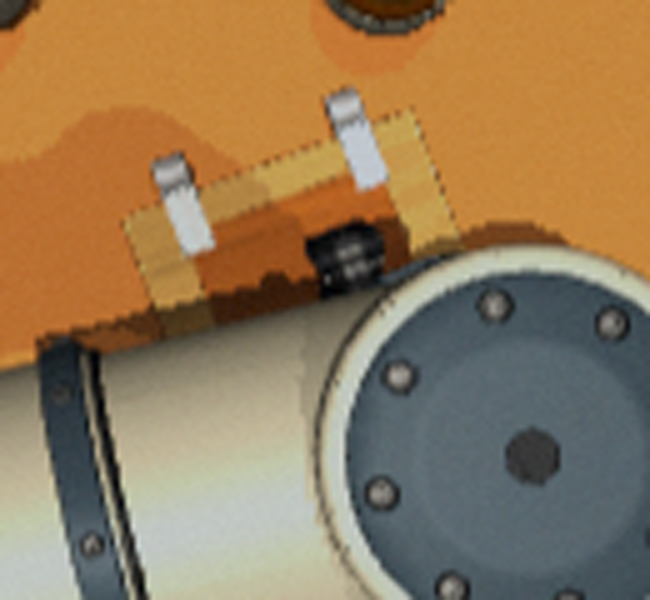

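Request:
jog_arm(
  deltas="50 0 2.5 -0.008 0 0.003 1; 40 0 2.5 -0.008 0 0.003 1; 0 0 0 0 0 0 1",
)

```text
clock: 2.48
tcp_pos: [0.486, -0.0378, 0.0272]
ee_rot: [[-0.001, -0.936, -0.351], [0.001, -0.351, 0.936], [-1.0, 0.001, 0.001]]
ft_force: [0.5, 0.4, 0.6]
gripper_width: 0.0855
```

```bash
python3 - <<'E'
from plan import *
s=observe();print(s["joint_pos"].round(3),s["ft_force"],s["ee_rot"])
S=grab("side","s2")
cv2.imwrite("pics/s2z.png",cv2.resize(S.f[180:280,270:390,::-1],None,fx=5,fy=5,interpolation=cv2.INTER_CUBIC))
rows(np.array([.486,-.034,.018]),rotxy(-Z,-D),1)
E
```

```text
[ 0.244  0.301 -0.391 -0.002 -0.879  0.116] [0.51983721 0.37322884 0.55625332] [[-1.32873493e-03 -9.36251171e-01 -3.51328876e-01]
 [ 9.94381787e-04 -3.51330249e-01  9.36251071e-01]
 [-9.99998623e-01  8.94674466e-04  1.39781589e-03]]
n=1 d=11.7mm rot=0.2deg
11.1 0.3 3.9 -0.003 0.000 0.003 1
```

View pics/s2z.png

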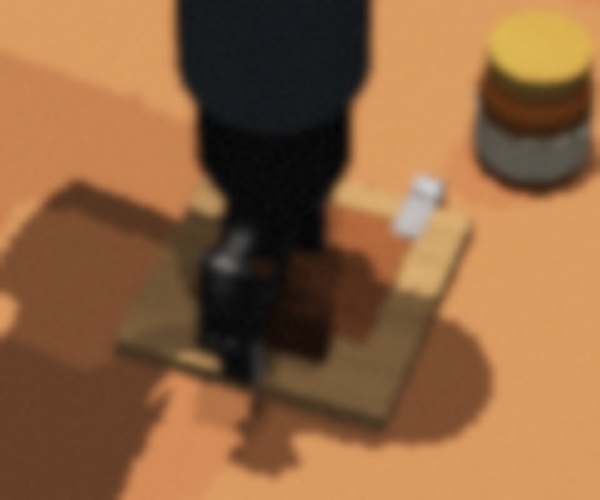

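```bash
python3 - <<'E'
from plan import *
S=Cam(dict(np.load("pics/side_last.npz")))
dy=np.cross(Z,D)
for c in ([.4848,-.0347,0],[.4871,-.0333,0]):
  for a in (-.035,.035):
    for z in (.014,.05): print(a,z,S.proj(np.array(c)+a*dy+[0,0,z]-.007*D).round(1))
print(S.proj(np.array([.486,-.0378,.0272])),S.proj(np.array([.486,-.0378,.0272])-.045*D), S.proj(np.array([.486,-.0378,.0272])+.045*D))
E
```

```text
-0.035 0.014 [[335.  254.1]]
-0.035 0.05 [[335.2 245. ]]
0.035 0.014 [[309.8 246.8]]
0.035 0.05 [[309.5 237.7]]
-0.035 0.014 [[335.2 253.3]]
-0.035 0.05 [[335.4 244.2]]
0.035 0.014 [[310. 246.]]
0.035 0.05 [[309.7 236.9]]
[[324.46530083 245.50563803]] [[318.18281104 258.32827244]] [[330.44328064 233.30451197]]
```

Request:
jog_arm(
  deltas="10 0 3 0 0 0 1; 0 0 0 0 0 0 -1; 0 0 0 0 0 0 -1; 0 0 0 0 0 0 -1; 0 0 0 0 0 0 -1; 0 0 0 0 0 0 -1",
)

```text
clock: 3.28
tcp_pos: [0.49, -0.0337, 0.0242]
ee_rot: [[0.012, -0.935, -0.354], [0.002, -0.354, 0.935], [-1.0, -0.012, -0.002]]
ft_force: [0.7, -0.4, -2.0]
gripper_width: 0.0129
```

```bash
python3 - <<'E'
from plan import *
s=log();print(s["joint_pos"].round(3),s["ft_force"].round(1),s["gripper_width"])
E
```

```text
[ 0.252  0.304 -0.398  0.001 -0.857  0.109] [ 0.7 -0.4 -2. ] 0.012884630249973186
```

Request:
jog_arm(
  deltas="0 0 0 0 0 0 -0.3; 0 0 0 0 0.012 0 -0.3; 6 0 0 0 0 0 -0.3; 0 0 0 0 0 0 -0.3",
)

```text
clock: 3.78
tcp_pos: [0.4902, -0.0337, 0.0175]
ee_rot: [[0.016, -0.935, -0.353], [-0.009, -0.353, 0.935], [-1.0, -0.012, -0.015]]
ft_force: [0.1, -0.5, -0.1]
gripper_width: 0.0298
```

Request:
jog_arm(
  deltas="0 0 0 0 -0.015 0.012 -0.3; 0 0 0 0 0 0 -0.3; 0 0 0 0 0 0 -1; 0 0 0 0 0 0 -1; 0 0 0 0 0 0 -1",
)

```text
clock: 4.4
tcp_pos: [0.4905, -0.0337, 0.0176]
ee_rot: [[-0.001, -0.936, -0.353], [0.001, -0.353, 0.936], [-1.0, 0.001, 0.001]]
ft_force: [0.9, -0.2, -0.3]
gripper_width: 0.0132
```

Request:
jog_arm(
  deltas="-15 0 0 0 0 0 -1; -40 0 0 0 0 0 -1; -50 0 0 0 0 0 -1; -50 0 0 0 0 0 -1; 0 0 0 0 0 0 -1",
)

```text
clock: 5.03
tcp_pos: [0.487, -0.0342, 0.1736]
ee_rot: [[-0.012, -0.936, -0.352], [0.0, -0.352, 0.936], [-1.0, 0.011, 0.005]]
ft_force: [-0.5, 0.5, -3.2]
gripper_width: 0.013
```

```bash
python3 - <<'E'
from plan import *
s=log();print(s["joint_pos"].round(3),s["ft_force"].round(1),s["gripper_width"])
S=grab("side","s3");T=grab("top","t3")
E
```

```text
[ 0.249  0.168 -0.15  -0.003 -1.264  0.112] [-0.5  0.5 -3.2] 0.012991388969043829
```

View pics/s3.png

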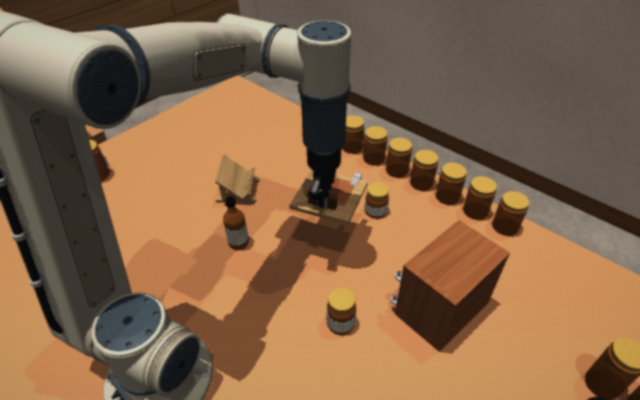

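```bash
cat >> plan.py <<'E'
EX=ang(130.8); EDX=ang(40.8)
N=(-EX+Z)/np.sqrt(2); U=(EX+Z)/np.sqrt(2)
REST=np.array([.480,.332,.080])
RP=rotxy(-N,-EDX)      # pull grasp, on easel
TP=REST-.048*EDX-.001*U+.0106*N
E
python3 - <<'E'
from plan import *
print("place",TP); w=TP+.10*N+.06*Z; print(w)
rows(w,RP,-1)
E
```

```text
place [0.44902388 0.29442661 0.08678823]
[0.49522769 0.24089897 0.2174989 ]
n=5 d=279.4mm rot=48.6deg
-9.7 -21.2 50.8 -0.068 -0.153 0.024 -1; -2.5 -24.5 50.2 -0.068 -0.153 0.024 -1; 4.4 -27.9 48.2 -0.068 -0.153 0.024 -1; 10.9 -31.3 45.0 -0.068 -0.153 0.024 -1; 16.7 -34.6 40.6 -0.068 -0.153 0.024 -1
```

Request:
jog_arm(
  deltas="-20 -21 48 -0.068 -0.153 0.024 -1; -10 -24 48 -0.068 -0.153 0.024 -1; 4 -28 48 -0.068 -0.153 0.024 -1",
)

```text
clock: 5.5
tcp_pos: [0.4858, 0.1274, 0.2107]
ee_rot: [[-0.3, -0.836, -0.46], [0.371, -0.547, 0.751], [-0.879, 0.054, 0.474]]
ft_force: [0.4, -0.2, -3.4]
gripper_width: 0.0131
```

```bash
python3 - <<'E'
from plan import *
print(observe()["joint_pos"].round(3))
w=TP+.10*N+.06*Z
rows(w,RP,-1)
E
```

```text
[ 0.225  0.365  0.266 -0.447 -1.694  0.335]
n=2 d=114.1mm rot=18.4deg
16.7 -34.8 42.1 -0.070 -0.143 0.018 -1; 21.7 -37.9 36.8 -0.070 -0.143 0.018 -1
```

Request:
jog_arm(
  deltas="16 -35 42 -0.07 -0.143 0.018 -1; 22 -38 37 -0.07 -0.143 0.018 -1; 0 0 0 0 0 0 -1",
)

```text
clock: 5.88
tcp_pos: [0.4949, 0.2454, 0.2106]
ee_rot: [[-0.477, -0.755, -0.45], [0.538, -0.656, 0.529], [-0.695, 0.01, 0.719]]
ft_force: [-0.2, -0.7, -4.2]
gripper_width: 0.0133
```

```bash
python3 - <<'E'
from plan import *
s=log();print(s["joint_pos"].round(3))
S=grab("side","s4");T=grab("top","t4")
R=np.array(s["ee_rot"]);p=np.array(s["tcp_pos"])
# where the rough door centre is now
zd=-R[:,0];xd=-R[:,1];yd=np.cross(zd,xd)
c=p+.048*xd+.001*yd-.0106*zd
print("centre",c,"tilt",np.degrees(np.arccos(zd[2])))
rows(TP+.02*N+.02*Z,RP,-1)
cor=[c+a*.075*xd+b*.075*yd+.007*zd for a,b in((1,1),(1,-1),(-1,-1),(-1,1))]+[c+.087*xd-.053*yd+.002*zd,c+.087*xd+.037*yd+.002*zd]
for C,n in((S,"s4"),(T,"t4")):
    im=C.f[:,:,::-1].copy()
    for q in C.proj(np.array(cor)): cv2.circle(im,(int(round(q[0])),int(round(q[1]))),2,(0,255,0),-1)
    cv2.imwrite(f"pics/{n}o.png",im[100:300] if 0 else im)
E
```

```text
[ 0.249  0.54   0.464 -0.727 -1.851  0.384]
centre [0.5256197  0.28308085 0.20348542] tilt 45.984506425122994
n=2 d=107.1mm rot=0.8deg
51.8 0.2 -13.7 -0.002 0.006 -0.003 -1; 51.8 0.4 -13.4 -0.002 0.006 -0.003 -1
```

View pics/s4o.png

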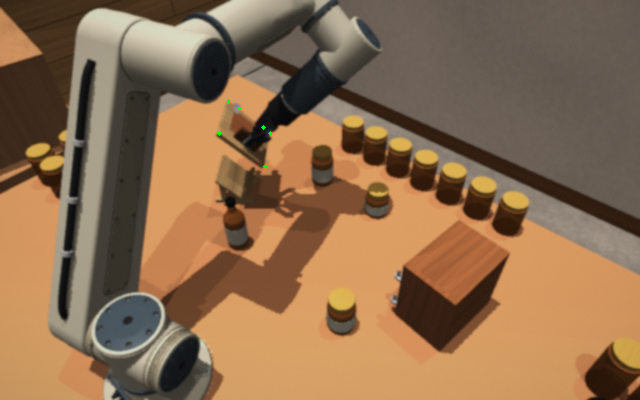

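View pics/t4o.png

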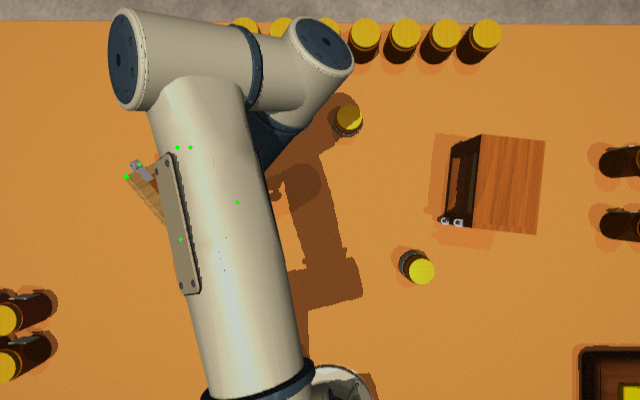

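Request:
jog_arm(
  deltas="50 0 -13 0 0.006 0 -1; 50 0 -13 0 0 0 -1; 0 0 0 0 0 0 -1",
)

```text
clock: 6.35
tcp_pos: [0.4592, 0.2802, 0.1218]
ee_rot: [[-0.464, -0.758, -0.458], [0.531, -0.652, 0.541], [-0.709, 0.008, 0.706]]
ft_force: [-0.1, -0.1, -1.9]
gripper_width: 0.0133
```

```bash
cat >> plan.py <<'E'
def doorP(s,off=(-.048,-.001,.0106)):
    R=np.array(s["ee_rot"]);p=np.array(s["tcp_pos"])
    zd=-R[:,0];xd=-R[:,1];yd=np.cross(zd,xd)
    return p-off[0]*xd-off[1]*yd-off[2]*zd,np.stack([xd,yd,zd],1)
def overlay(C,n,c,Rd,box,k=5):
    xd,yd,zd=Rd.T
    pts=[c+a*.075*xd+b*.075*yd+h*.007*zd for h in(1,-1) for a,b in((1,1),(1,-1),(-1,-1),(-1,1))]+[c+.087*xd-.053*yd+.002*zd,c+.087*xd+.037*yd+.002*zd]
    x0,y0,x1,y1=box
    im=cv2.resize(C.f[y0:y1,x0:x1,::-1],None,fx=k,fy=k,interpolation=cv2.INTER_CUBIC)
    for i,q in enumerate(C.proj(np.array(pts))): cv2.circle(im,(int((q[0]-x0+.5)*k),int((q[1]-y0+.5)*k)),3,(0,255,0) if i<4 else (255,0,0) if i<8 else (255,0,255),-1)
    cv2.imwrite(f"pics/{n}.png",im)
E
python3 - <<'E'
from plan import *
s=log();c,R=doorP(s); print(s["joint_pos"].round(3))
print("rel to rest: along EDX,U,N",[(c-REST)@v for v in(EDX,U,N)],R.T@np.stack([EDX,U,N],1))
S=grab("side"); overlay(S,"s5",c,R,(190,90,310,220))
E
```

```text
[ 0.325  0.545  0.243 -0.711 -1.619  0.478]
rel to rest: along EDX,U,N [np.float64(-0.0016304037489314907), np.float64(0.012137333709353807), np.float64(0.036869626946515535)] [[ 0.99996953 -0.00656537 -0.0042223 ]
 [ 0.00655684  0.99997644 -0.00203169]
 [ 0.00423554  0.00200395  0.99998902]]
```

View pics/s5.png

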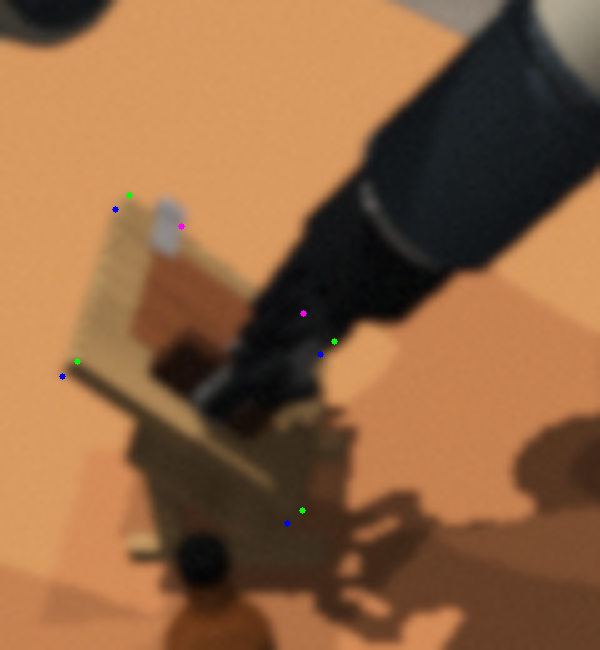

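Request:
jog_arm(
  deltas="20 -1 0 0 0 0 -1; 11 -1 0 0 0 0 -1; 0 0 -5 0 0 0 -1; 0 0 0 0 0 0 -1",
)

```text
clock: 6.9
tcp_pos: [0.4552, 0.2924, 0.1022]
ee_rot: [[-0.451, -0.76, -0.469], [0.533, -0.65, 0.542], [-0.716, -0.005, 0.698]]
ft_force: [0.2, -1.0, -3.2]
gripper_width: 0.0129
```

```bash
python3 - <<'E'
from plan import *
s=log();c,R=doorP(s); print(s["joint_pos"].round(3),s["ft_force"])
print("rel to rest: along EDX,U,N",[(c-REST)@v for v in(EDX,U,N)],(R.T@np.stack([EDX,U,N],1)).round(3))
S=grab("side"); overlay(S,"s6",c,R,(190,110,290,220),6)
E
```

```text
[ 0.347  0.55   0.206 -0.713 -1.557  0.497] [ 0.22449106 -1.04595119 -3.18915849]
rel to rest: along EDX,U,N [np.float64(0.0034172440201878764), np.float64(0.006874823969381624), np.float64(0.015182381370138078)] [[ 1.     0.001  0.007]
 [-0.001  1.    -0.013]
 [-0.007  0.013  1.   ]]
```

View pics/s6.png

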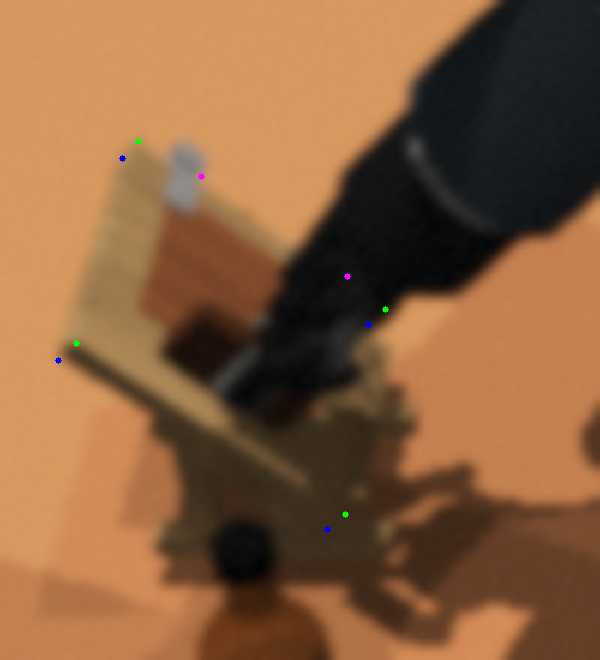

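Request:
jog_arm(
  deltas="9 2 0 0 0.013 0 -1; 5 0 0 0 0 0 -1; 0 0 -4 0 0 0 -1; 0 0 0 0 0 0 -1",
)

```text
clock: 7.45
tcp_pos: [0.45, 0.2967, 0.0918]
ee_rot: [[-0.442, -0.759, -0.478], [0.526, -0.651, 0.547], [-0.727, -0.01, 0.687]]
ft_force: [-0.0, -1.2, -1.6]
gripper_width: 0.0133
```

```bash
cat > st.py <<'E'
from plan import *
s=log();c,R=doorP(s); print(s["joint_pos"].round(3),s["ft_force"].round(2),"FN,FU",(s["ft_force"]@N).round(2),(s["ft_force"]@U).round(2),s["clock"])
print("rel to rest: along EDX,U,N",np.round([(c-REST)@v*1e3 for v in(EDX,U,N)],1),(R.T@np.stack([EDX,U,N],1)).round(3))
E
python3 st.py
```

```text
[ 0.363  0.546  0.176 -0.707 -1.519  0.506] [-0.03 -1.22 -1.57] FN,FU -0.47 -1.75 7.45
rel to rest: along EDX,U,N [2.3 4.2 3.3] [[ 1.     0.005  0.01 ]
 [-0.004  1.    -0.028]
 [-0.01   0.028  1.   ]]
```

Request:
jog_arm(
  deltas="1 0 -2 0 -0.025 0.01 -1; 2 0 -3 0 0 0 -1; 2 0 -2 0 0 0 -1; 0 0 0 0 0 0 -1",
)

```text
clock: 7.95
tcp_pos: [0.4504, 0.2966, 0.0916]
ee_rot: [[-0.465, -0.751, -0.469], [0.538, -0.66, 0.524], [-0.703, -0.009, 0.711]]
ft_force: [0.3, -1.0, -2.5]
gripper_width: 0.0132
```

```bash
python3 st.py; python3 - <<'E'
from plan import *
s=observe();c,R=doorP(s)
S=grab("side"); overlay(S,"s7",c,R,(190,110,290,220),6)
E
```

```text
[ 0.348  0.568  0.197 -0.727 -1.552  0.526] [ 0.29 -0.97 -2.46] FN,FU -1.08 -2.39 7.95
rel to rest: along EDX,U,N [2.4 4.6 2.9] [[ 1.     0.012 -0.   ]
 [-0.012  1.     0.006]
 [ 0.    -0.006  1.   ]]
```

View pics/s7.png

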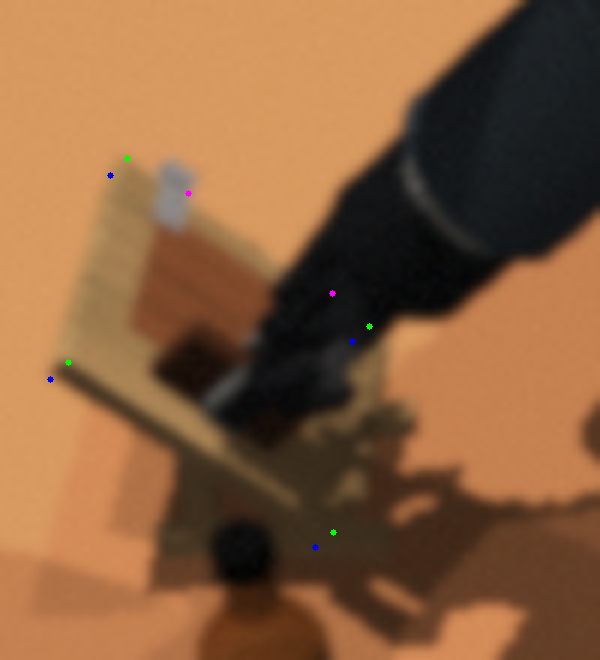

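Request:
jog_arm(
  deltas="0 0 -6 0 0 0 -1; 0 0 0 0 0 0 -1",
)

```text
clock: 8.25
tcp_pos: [0.4506, 0.2963, 0.0923]
ee_rot: [[-0.471, -0.748, -0.468], [0.543, -0.663, 0.515], [-0.695, -0.012, 0.719]]
ft_force: [1.2, -3.0, -2.5]
gripper_width: 0.0127
```

```bash
python3 st.py
```

```text
[ 0.342  0.573  0.202 -0.734 -1.562  0.535] [ 1.2  -3.01 -2.48] FN,FU 0.41 -3.92 8.25
rel to rest: along EDX,U,N [2.4 5.2 3.6] [[ 1.     0.018 -0.001]
 [-0.018  1.     0.016]
 [ 0.001 -0.016  1.   ]]
```

Request:
jog_arm(
  deltas="6 0 0 0 0.012 0 -1; 0 0 0 0 0 0 -1",
)

```text
clock: 8.5
tcp_pos: [0.45, 0.2968, 0.0914]
ee_rot: [[-0.462, -0.747, -0.479], [0.535, -0.665, 0.521], [-0.707, -0.015, 0.707]]
ft_force: [-2.8, 3.1, -2.3]
gripper_width: 0.0131
```

```bash
python3 st.py
```

```text
[ 0.352  0.565  0.194 -0.723 -1.547  0.533] [-2.83  3.07 -2.29] FN,FU -4.57 1.33 8.5
rel to rest: along EDX,U,N [2.3 5.1 2.4] [[ 1.     0.022 -0.   ]
 [-0.022  1.    -0.   ]
 [ 0.     0.     1.   ]]
```

Request:
jog_arm(
  deltas="0 0 0 0 0 0 -0.6; 0 0 0 0 0 0 -0.4; 0 0 0 0 0 0 -0.2; 0 0 0 0 0 0 0",
)

```text
clock: 9.0
tcp_pos: [0.4498, 0.2975, 0.0892]
ee_rot: [[-0.464, -0.747, -0.477], [0.535, -0.665, 0.521], [-0.707, -0.013, 0.708]]
ft_force: [-0.2, 0.3, 0.7]
gripper_width: 0.0426
```

```bash
python3 st.py; python3 - <<'E'
from plan import *
s=observe();c,R=doorP(s)
S=grab("side"); overlay(S,"s8",c,R,(190,110,290,220),6)
E
```

```text
[ 0.352  0.568  0.193 -0.724 -1.545  0.534] [-0.18  0.33  0.7 ] FN,FU 0.23 0.75 9.0
rel to rest: along EDX,U,N [2.5 4.  0.3] [[ 1.     0.021 -0.002]
 [-0.021  1.     0.001]
 [ 0.002 -0.001  1.   ]]
```

View pics/s8.png

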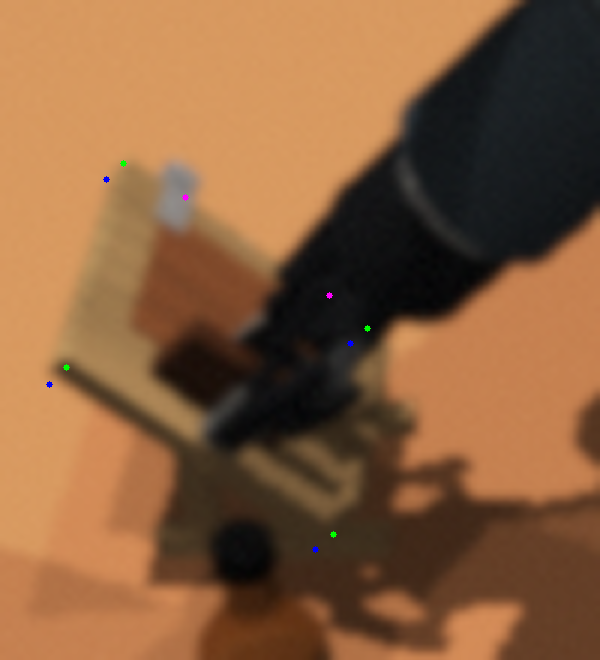

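Request:
jog_arm(
  deltas="-30 0 0 0 0 0 0; -50 0 0 0 0 0 0.5; -50 0 0 0 0 0 1; 0 0 0 0 0 0 1",
)

```text
clock: 9.55
tcp_pos: [0.511, 0.2263, 0.1827]
ee_rot: [[-0.466, -0.746, -0.476], [0.533, -0.666, 0.521], [-0.706, -0.011, 0.708]]
ft_force: [-0.2, -0.4, 0.2]
gripper_width: 0.0855
```

```bash
python3 st.py; python3 - <<'E'
from plan import *
s=observe();c=REST+.0025*EDX+.003*U; R=np.stack([EDX,U,N],1)
S=grab("side"); overlay(S,"s9",c,R,(190,110,290,220),6)
T=grab("top","t9");
q=[json.loads(l) for l in open("log.jsonl")]; print(len(q))
for k in q: print(np.round(k["joint_pos"],3),np.round(k["tcp_pos"],3))
E
```

```text
[ 0.223  0.577  0.458 -0.699 -1.823  0.461] [-0.23 -0.41  0.15] FN,FU 0.22 -0.0 9.55
rel to rest: along EDX,U,N [  2.3   3.7 132.7] [[ 1.     0.02  -0.004]
 [-0.02   1.     0.001]
 [ 0.004 -0.001  1.   ]]
19
[ 1.573  0.255  0.108 -0.    -1.424 -0.285] [0.153 0.528 0.231]
[ 1.276e+00  1.600e-02 -1.970e-01  1.000e-03 -1.358e+00 -3.130e-01] [0.264 0.338 0.222]
[ 7.610e-01 -3.600e-02 -2.760e-01  1.000e-03 -1.326e+00 -1.060e-01] [0.376 0.145 0.211]
[ 0.237  0.197 -0.258 -0.003 -1.109  0.112] [ 0.487 -0.04   0.12 ]
[ 0.244  0.299 -0.388 -0.001 -0.88   0.116] [ 0.488 -0.038  0.029]
[ 0.252  0.304 -0.398  0.001 -0.857  0.109] [ 0.49  -0.034  0.024]
[ 0.249  0.168 -0.15  -0.003 -1.264  0.112] [ 0.487 -0.034  0.174]
[ 0.249  0.171 -0.157 -0.006 -1.262  0.112] [ 0.484 -0.034  0.169]
[ 0.225  0.365  0.266 -0.447 -1.694  0.335] [0.486 0.127 0.211]
[ 0.249  0.54   0.464 -0.727 -1.851  0.384] [0.495 0.245 0.211]
[ 0.247  0.534  0.463 -0.723 -1.851  0.384] [0.495 0.243 0.213]
[ 0.325  0.545  0.243 -0.711 -1.619  0.478] [0.459 0.28  0.122]
[ 0.347  0.55   0.206 -0.713 -1.557  0.497] [0.455 0.292 0.102]
[ 0.363  0.546  0.176 -0.707 -1.519  0.506] [0.45  0.297 0.092]
[ 0.348  0.568  0.197 -0.727 -1.552  0.526] [0.45  0.297 0.092]
[ 0.342  0.573  0.202 -0.734 -1.562  0.535] [0.451 0.296 0.092]
[ 0.352  0.565  0.194 -0.723 -1.547  0.533] [0.45  0.297 0.091]
[ 0.352  0.568  0.193 -0.724 -1.545  0.534] [0.45  0.297 0.089]
[ 0.223  0.577  0.458 -0.699 -1.823  0.461] [0.511 0.226 0.183]
```

View pics/s9.png

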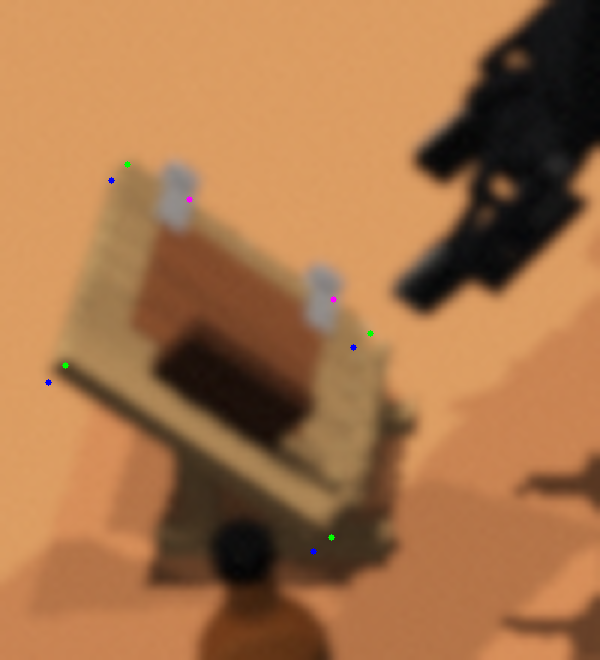

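```bash
cat > kin.py <<'E'
import numpy as np,json
from scipy.optimize import least_squares
from scipy.spatial.transform import Rotation as Ro
def fk(p,Q):
    """p: joints 2..6 each (rotvec-perturbed axis 2 params via full 3, point 3), M (rv3,pos3)"""
    Q=np.atleast_2d(Q); n=len(Q)
    R=np.tile(np.eye(3),(n,1,1)); t=np.zeros((n,3))
    ax=[np.array([0,0,1.])]+[p[6*i:6*i+3]/np.linalg.norm(p[6*i:6*i+3]) for i in range(5)]
    pt=[np.zeros(3)]+[p[6*i+3:6*i+6] for i in range(5)]
    for i in range(6):
        Ri=Ro.from_rotvec(Q[:,i:i+1]*ax[i]).as_matrix()
        ti=pt[i]-Ri@pt[i]
        t=np.einsum('nij,nj->ni',R,ti)+t; R=R@Ri
    M=Ro.from_rotvec(p[30:33]).as_matrix()
    return R@M, np.einsum('nij,j->ni',R,p[33:36])+t
def data():
    L=[json.loads(l) for l in open("log.jsonl")]
    return np.array([l["joint_pos"] for l in L]),np.array([l["tcp_pos"] for l in L]),np.array([l["ee_rot"] for l in L])
def fit():
    Q,P,R=data(); best=None; rng=np.random.default_rng(0)
    def prior(h,a,b,s4,s6):
        p=[0,1,0,0,0,h, 0,-1,0,0,0,h+a, s4,0,0,0,-.1,h+a, 0,-1,0,b,-.153,h+a, s6,0,0,b+.1,-.153,h+a]
        return np.array(p+[0,0,0,b+.25,-.153,h+a],float)
    for s4 in(1,-1):
      for s6 in(1,-1):
        for h,a,b in((.3,.4,.4),(.2,.5,.5),(.35,.45,.3)):
          p0=prior(h,a,b,s4,s6)
          # M rotation: tool roll free start
          for roll in(0,np.pi/2,np.pi,-np.pi/2):
            p0[30:33]=[roll,0,0]
            def res(p):
                Rm,t=fk(p,Q)
                return np.concatenate([((t-P)*1e3).ravel()/1.0,(Ro.from_matrix(np.swapaxes(R,1,2)@Rm).as_rotvec()*1e3).ravel()/2.0,(p-p0)*.3])
            r=least_squares(res,p0,max_nfev=150)
            if best is None or r.cost<best[0]: best=(r.cost,r.x,p0.copy())
    return best
if __name__=="__main__":
    c,p,p0=fit(); np.save("kin.npy",p)
    Q,P,R=data(); Rm,t=fk(p,Q)
    print("cost",c,"pos rms mm",np.sqrt(((t-P)**2).sum(1)).max()*1e3,"rot max",np.linalg.norm(Ro.from_matrix(np.swapaxes(R,1,2)@Rm).as_rotvec(),axis=1).max())
    for i in range(5): print(i+2,(p[6*i:6*i+3]/np.linalg.norm(p[6*i:6*i+3])).round(3),p[6*i+3:6*i+6].round(3))
    print(p[30:].round(3))
E
time python3 kin.py
```

```text
cost 0.001238854094580369 pos rms mm 5.4779217338067355e-05 rot max 3.626355021181237e-08
2 [-0.  1. -0.] [-0.     0.     0.148]
3 [ 0. -1. -0.] [-0.     0.     0.669]
4 [-1.  0. -0.] [-0.    -0.     0.669]
5 [ 0. -1. -0.] [ 0.401 -0.153  0.669]
6 [-1.  0.  0.] [ 0.6   -0.154  0.669]
[-1.571  0.     0.     0.763 -0.154  0.669]
real	1m11.167s
user	1m11.419s
sys	0m0.167s
```

```bash
cat > ik.py <<'E'
from plan import *
from kin import fk
KP=np.load("kin.npy")
LO=np.array([-2.95,-1.21,-1.09,-2.87,-2.94,-3.05]);HI=np.array([2.95,1.97,1.5,1.71,-.07,3.05])
def ik(p,R,q0,tries=30,seed=0):
    rng=np.random.default_rng(seed); out=[]
    def res(q):
        Rm,t=fk(KP,q); return np.concatenate([(t[0]-p)*10,Ro.from_matrix(R.T@Rm[0]).as_rotvec()])
    for k in range(tries):
        g=np.clip(q0,LO+.01,HI-.01) if k==0 else rng.uniform(LO,HI)
        r=least_squares(res,g,bounds=(LO,HI))
        if r.cost<1e-8 and not any(np.linalg.norm(r.x-o)<.05 for o in out): out.append(r.x)
    return sorted(out,key=lambda q:np.abs(q-q0).max())
from scipy.optimize import least_squares
PIN=np.array([.462,-.272,0]); 
def hang(theta,sgn,depth=.044,dz=0,xo=0):
    dx=ang(173.95+theta); zd=np.cross(dx,Z)
    c=PIN-.087*dx-.002*zd+np.array([0,0,.095+dz])
    return c+depth*Z+xo*dx, rotxy(-Z,sgn*zd), c
E
python3 - <<'E'
from ik import *
s=observe(); q=s["joint_pos"]
C=REST+.0025*EDX+.003*U
for sg in(1,-1):
    R=rotxy(-U,sg*N)
    for back in(.0,.1):
        for k in ik(C+(.044+back)*U,R,q): print("regrasp",sg,back,k.round(2))
    for th in(60,90,110):
        p,R,c=hang(th,sg); 
        for k in ik(p+[0,0,.03],R,q,20): print(" hang",sg,th,k.round(2))
E
```

```text
regrasp 1 0.0 [ 1.28  0.54 -0.27  0.66 -1.32  0.64]
regrasp 1 0.1 [ 1.38  0.53 -0.07  0.59 -1.53  0.7 ]
 hang 1 60 [-0.09  0.29 -0.01 -0.   -1.28 -0.54]
 hang 1 90 [-0.07  0.2  -0.12  0.   -1.25 -0.04]
 hang 1 110 [-0.07  0.15 -0.19  0.   -1.23  0.32]
regrasp -1 0.0 [ 1.28  0.54 -0.27  0.66 -1.32 -2.5 ]
regrasp -1 0.1 [ 1.38  0.53 -0.07  0.59 -1.53 -2.44]
 hang -1 60 [-0.09  0.29 -0.01 -0.   -1.28  2.6 ]
 hang -1 110 [-0.07  0.15 -0.19 -0.   -1.23 -2.83]
```

```bash
cat >> ik.py <<'E'
CR=REST+.0025*EDX+.003*U
RG=rotxy(-U,N)
def check(p,R,s,n):
    p0,R0=np.array(s["tcp_pos"]),np.array(s["ee_rot"]); dv=Ro.from_matrix(R0.T@R).as_rotvec(); q=np.array(s["joint_pos"]); m=0
    for i in range(1,n+1):
        r=ik(p0+(p-p0)*i/n,R0@Ro.from_rotvec(dv*i/n).as_matrix(),q,1)
        if not r: print("fail",i); return
        m=max(m,(np.abs(r[0]-q)/np.array([2.57,2.57,3.14,3.14,3.14,3.14])/.7*8).max()); q=r[0]
    print("end q",q.round(2),"peak speed frac",m.round(2))
E
python3 - <<'E'
from ik import *
s=observe(); w=CR+.174*U; print(w)
w[2]+=.03
rows(w+[0,0,.0],RG,1); check(w,RG,s,12)
E
```

```text
[0.40011174 0.42837746 0.2051579 ]
n=12 d=234.2mm rot=119.3deg
9.9 -4.5 16.2 -0.099 0.100 0.101 1; 7.7 -7.0 16.5 -0.099 0.100 0.101 1; 5.2 -9.3 16.4 -0.099 0.100 0.101 1; 2.6 -11.2 15.7 -0.099 0.100 0.101 1; -0.2 -12.9 14.7 -0.099 0.100 0.101 1; -3.0 -14.1 13.2 -0.099 0.100 0.101 1; -5.7 -14.9 11.3 -0.099 0.100 0.101 1; -8.2 -15.2 9.1 -0.099 0.100 0.101 1; -10.5 -15.0 6.7 -0.099 0.100 0.101 1; -12.6 -14.4 4.1 -0.099 0.100 0.101 1
-14.2 -13.3 1.3 -0.099 0.100 0.101 1; -15.5 -11.8 -1.4 -0.099 0.100 0.101 1
end q [ 1.41  0.52  0.04  0.58 -1.65  0.75] peak speed frac 0.49
```

Request:
jog_arm(
  deltas="-35 0 35 0 0 0 1; 10 -4 16 -0.1 0.1 0.1 1; 8 -7 16 -0.1 0.1 0.1 1; 5 -9 16 -0.1 0.1 0.1 1; 3 -11 16 -0.1 0.1 0.1 1; 0 -13 15 -0.1 0.1 0.1 1; -3 -14 13 -0.1 0.1 0.1 1; -6 -15 11 -0.1 0.1 0.1 1",
)

```text
clock: 10.65
tcp_pos: [0.4357, 0.3478, 0.2518]
ee_rot: [[-0.148, 0.122, -0.981], [-0.334, -0.94, -0.067], [-0.931, 0.318, 0.18]]
ft_force: [1.0, -0.3, 0.1]
gripper_width: 0.0853
```

```bash
python3 - <<'E'
from ik import *
w=CR+.15*U
rows(w,RG,1)
E
```

```text
n=5 d=96.1mm rot=48.0deg
8.0 -17.4 1.6 -0.092 0.099 0.100 1; 6.2 -18.2 0.7 -0.092 0.099 0.100 1; 4.3 -18.7 -0.5 -0.092 0.099 0.100 1; 2.5 -18.9 -1.9 -0.092 0.099 0.100 1; 0.9 -18.9 -3.5 -0.092 0.099 0.100 1
```

Request:
jog_arm(
  deltas="4 -17 2 -0.092 0.1 0.1 1; 4 -18 1 -0.092 0.1 0.1 1; 4 -19 0 -0.092 0.1 0.1 1; 4 -19 -2 -0.092 0.1 0.1 1; 4 -19 -3 -0.092 0.1 0.1 1; 0 0 0 0 0 0 1",
)

```text
clock: 11.4
tcp_pos: [0.4007, 0.4191, 0.1797]
ee_rot: [[0.495, 0.483, -0.723], [-0.531, -0.491, -0.691], [-0.688, 0.725, 0.014]]
ft_force: [0.7, -0.4, 0.2]
gripper_width: 0.0854
```

```bash
python3 - <<'E'
from ik import *
s=log(); p=s["tcp_pos"]; print("rel CR EDX,U,N",[round((p-CR)@v*1e3,1) for v in(EDX,U,N)],(RG.T@s["ee_rot"]).round(3))
S=grab("side","s10");T=grab("top","t10")
R=np.stack([EDX,U,N],1)
overlay(S,"s10z",CR,R,(170,90,290,220),5); overlay(T,"t10z",CR,R,(100,130,240,260),5)
E
```

```text
rel CR EDX,U,N [np.float64(-5.6), np.float64(150.8), np.float64(-12.8)] [[ 0.999 -0.027  0.027]
 [ 0.026  0.999  0.046]
 [-0.028 -0.045  0.999]]
```

View pics/s10z.png

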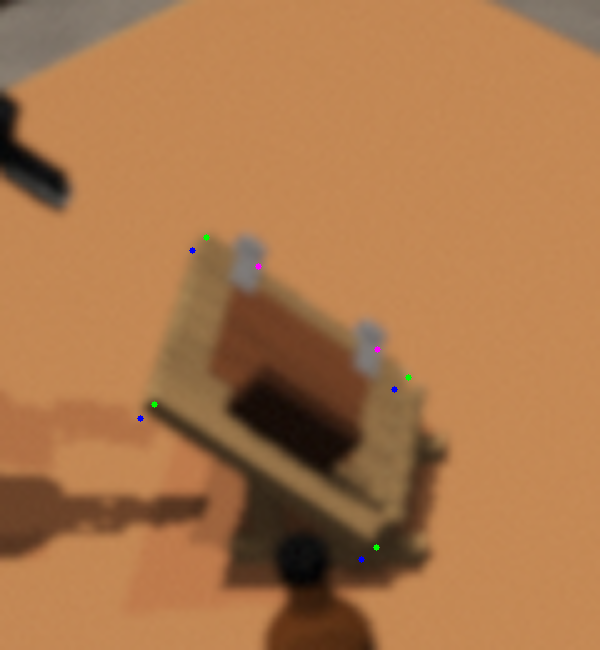

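View pics/t10z.png

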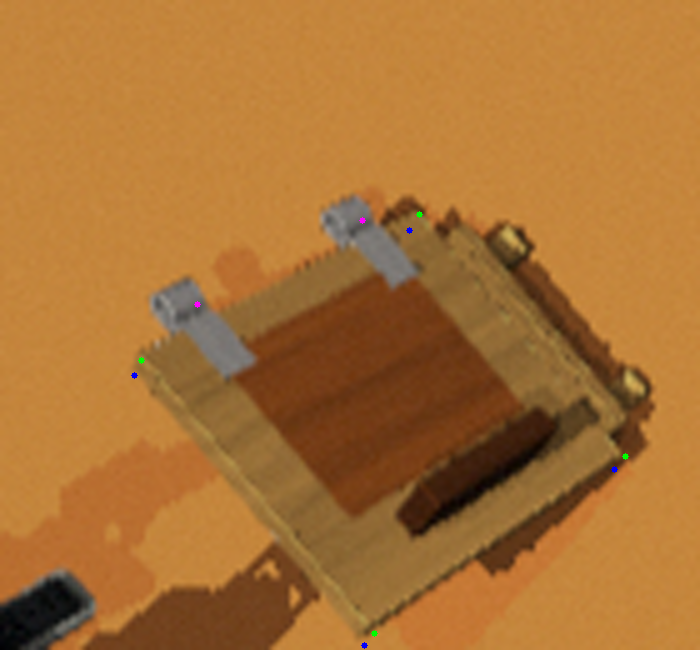

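```bash
python3 - <<'E'
from ik import *
rows(CR+.125*U,RG,1,n=2)
E
```

```text
n=2 d=29.7mm rot=2.9deg
14.0 4.9 -1.0 0.018 -0.014 -0.011 1; 13.9 5.0 -1.3 0.018 -0.014 -0.011 1
```

Request:
jog_arm(
  deltas="14 6 -2 0.025 -0.017 -0.012 1; 14 6 -2 0.025 -0.017 -0.012 1; 0 0 0 0 0 0 1",
)

```text
clock: 11.88
tcp_pos: [0.4281, 0.4006, 0.1727]
ee_rot: [[0.451, 0.448, -0.772], [-0.536, -0.556, -0.636], [-0.714, 0.7, -0.01]]
ft_force: [0.1, -0.3, -0.3]
gripper_width: 0.0855
```

```bash
cat > sg.py <<'E'
from ik import *
s=log(); p=s["tcp_pos"]; print("rel CR EDX,U,N",[round((p-CR)@v*1e3,1) for v in(EDX,U,N)],(RG.T@s["ee_rot"]).round(3).tolist(),s["ft_force"].round(1),s["gripper_width"])
E
python3 sg.py
```

```text
rel CR EDX,U,N [np.float64(3.1), np.float64(123.2), np.float64(4.8)] [[1.0, 0.01, -0.009], [-0.01, 1.0, -0.024], [0.009, 0.024, 1.0]] [ 0.1 -0.3 -0.3] 0.08545717058834575
```

Request:
jog_arm(
  deltas="25 -5 3 -0.024 0.009 0.01 1; 0 0 0 0 0 0 1",
)

```text
clock: 12.12
tcp_pos: [0.4366, 0.3873, 0.1518]
ee_rot: [[0.461, 0.46, -0.759], [-0.535, -0.538, -0.651], [-0.708, 0.706, -0.002]]
ft_force: [0.1, 0.3, 0.0]
gripper_width: 0.0854
```

```bash
python3 sg.py
```

```text
rel CR EDX,U,N [np.float64(0.7), np.float64(97.4), np.float64(1.1)] [[1.0, 0.002, -0.001], [-0.002, 1.0, -0.004], [0.001, 0.004, 1.0]] [0.1 0.3 0. ] 0.08537436098426979
```

Request:
jog_arm(
  deltas="30 -1 1 -0.004 0 0 1; 22 0 0 0 0 0 1; 0 0 0 0 0 0 1",
)

```text
clock: 12.5
tcp_pos: [0.4613, 0.3619, 0.1171]
ee_rot: [[0.463, 0.46, -0.757], [-0.53, -0.541, -0.653], [-0.71, 0.704, -0.007]]
ft_force: [-0.2, 0.2, 0.6]
gripper_width: 0.0854
```

```bash
python3 sg.py;  python3 - <<'E'
from ik import *
R=np.stack([EDX,U,N],1)
S=grab("side");overlay(S,"s11z",CR,R,(170,90,290,220),5)
E
```

```text
rel CR EDX,U,N [np.float64(2.8), np.float64(47.9), np.float64(1.6)] [[1.0, 0.004, 0.004], [-0.004, 1.0, -0.005], [-0.004, 0.005, 1.0]] [-0.2  0.2  0.6] 0.0854358640405148
```

View pics/s11z.png

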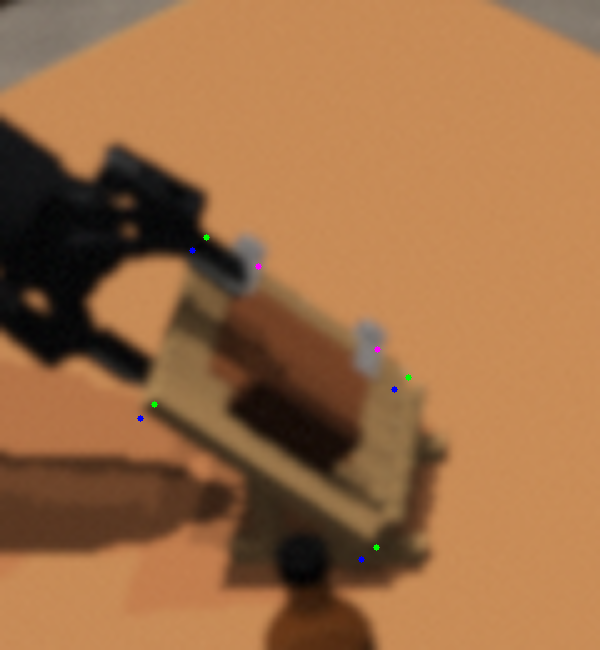

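Request:
jog_arm(
  deltas="6 -2 2 -0.004 0 0 1; 0 0 0 0 0 0 0; 0 0 0 0 0 0 -0.6; 0 0 0 0 0 0 -1; 0 0 0 0 0 0 -1; 0 0 0 0 0 0 -1",
)

```text
clock: 13.3
tcp_pos: [0.4624, 0.3617, 0.1162]
ee_rot: [[0.469, 0.46, -0.754], [-0.527, -0.539, -0.657], [-0.708, 0.706, -0.01]]
ft_force: [3.5, -2.3, 0.8]
gripper_width: 0.0132
```

```bash
python3 sg.py;  python3 - <<'E'
from ik import *
R=np.stack([EDX,U,N],1)
S=grab("side");overlay(S,"s12z",CR,R,(170,90,290,220),5)
T=grab("top");overlay(T,"t12z",CR,R,(100,130,240,260),5)
E
```

```text
rel CR EDX,U,N [np.float64(3.5), np.float64(46.6), np.float64(1.6)] [[1.0, 0.002, 0.011], [-0.002, 1.0, -0.004], [-0.011, 0.004, 1.0]] [ 3.5 -2.3  0.8] 0.013153626099497499
```

View pics/t12z.png

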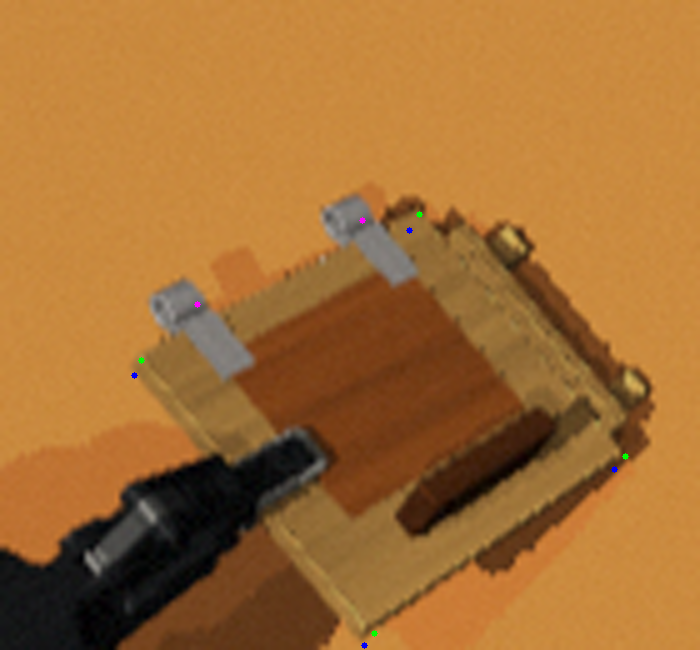

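Request:
jog_arm(
  deltas="-10 10 0 0 0 0 -1; -25 25 0 0 0 0 -1; -40 40 0 0 0 0 -1; 0 0 0 0 0 0 -1",
)

```text
clock: 13.9
tcp_pos: [0.4601, 0.3622, 0.2234]
ee_rot: [[0.465, 0.466, -0.753], [-0.523, -0.542, -0.658], [-0.714, 0.7, -0.008]]
ft_force: [0.2, 0.2, -3.4]
gripper_width: 0.0133
```

```bash
python3 - <<'E'
from ik import *
s=log(); print(s["tcp_pos"],s["ft_force"].round(1),s["gripper_width"],s["clock"])
p,R,c=hang(80,1); dx=ang(173.95+80)
w=p-.10*dx; w[2]=.31; print("hang tcp",p,"way",w)
rows(w,R,-1); check(w,R,s,14)
E
```

```text
[0.46012956 0.36224153 0.22337941] [ 0.2  0.2 -3.4] 0.01327190780715452 13.9
hang tcp [ 0.48797546 -0.18894414  0.139     ] way [ 0.51562307 -0.09284206  0.31      ]
n=15 d=466.6mm rot=149.5deg
13.5 22.2 17.1 0.160 -0.066 -0.019 -1; 14.0 24.8 12.5 0.160 -0.066 -0.019 -1; 14.2 26.7 7.4 0.160 -0.066 -0.019 -1; 14.0 27.7 2.1 0.160 -0.066 -0.019 -1; 13.4 27.9 -3.2 0.160 -0.066 -0.019 -1; 12.5 27.2 -8.5 0.160 -0.066 -0.019 -1; 11.3 25.6 -13.5 0.160 -0.066 -0.019 -1; 9.8 23.3 -18.2 0.160 -0.066 -0.019 -1; 8.1 20.2 -22.2 0.160 -0.066 -0.019 -1; 6.2 16.5 -25.6 0.160 -0.066 -0.019 -1
4.1 12.3 -28.3 0.160 -0.066 -0.019 -1; 2.0 7.6 -30.1 0.160 -0.066 -0.019 -1; -0.1 2.8 -31.0 0.160 -0.066 -0.019 -1; -2.1 -2.2 -31.0 0.160 -0.066 -0.019 -1; -4.0 -7.2 -30.0 0.160 -0.066 -0.019 -1
end q [ 0.12  0.19  0.23 -0.   -1.6  -0.4 ] peak speed frac 0.48
```

Request:
jog_arm(
  deltas="-40 40 0 0 0 0 -1; 13 22 17 0.16 -0.066 -0.019 -1; 14 25 12 0.16 -0.066 -0.019 -1; 14 27 7 0.16 -0.066 -0.019 -1; 14 28 2 0.16 -0.066 -0.019 -1; 13 28 -3 0.16 -0.066 -0.019 -1; 12 27 -8 0.16 -0.066 -0.019 -1; 11 26 -13 0.16 -0.066 -0.019 -1; 10 23 -18 0.16 -0.066 -0.019 -1",
)

```text
clock: 15.02
tcp_pos: [0.481, 0.1188, 0.3172]
ee_rot: [[-0.019, -0.669, -0.743], [-0.416, -0.67, 0.614], [-0.909, 0.321, -0.266]]
ft_force: [0.1, 0.3, -1.8]
gripper_width: 0.0135
```

```bash
python3 - <<'E'
from ik import *
s=log(); print(s["tcp_pos"],s["ft_force"].round(1),s["gripper_width"],s["clock"])
p,R,c=hang(80,1); dx=ang(173.95+80)
w=p-.10*dx; w[2]=.30
rows(w,R,-1)
E
```

```text
[0.48102528 0.11884763 0.31723916] [ 0.1  0.3 -1.8] 0.01348945906377029 15.025
n=7 d=215.2mm rot=67.9deg
14.7 16.2 -21.6 0.157 -0.061 -0.021 -1; 13.0 12.8 -24.7 0.157 -0.061 -0.021 -1; 11.2 9.0 -27.2 0.157 -0.061 -0.021 -1; 9.3 4.8 -28.9 0.157 -0.061 -0.021 -1; 7.5 0.4 -29.8 0.157 -0.061 -0.021 -1; 5.7 -4.2 -29.9 0.157 -0.061 -0.021 -1; 4.0 -8.7 -29.2 0.157 -0.061 -0.021 -1
```

Request:
jog_arm(
  deltas="12 16 -22 0.157 -0.061 -0.021 -1; 12 13 -25 0.157 -0.061 -0.021 -1; 11 9 -27 0.157 -0.061 -0.021 -1; 9 5 -29 0.157 -0.061 -0.021 -1; 7 0 -30 0.157 -0.061 -0.021 -1; 6 -4 -30 0.157 -0.061 -0.021 -1; 4 -9 -29 0.157 -0.061 -0.021 -1; 0 0 0 0 0 0 -1",
)

```text
clock: 16.02
tcp_pos: [0.5119, -0.0957, 0.2957]
ee_rot: [[0.004, -0.95, 0.314], [0.021, 0.314, 0.949], [-1.0, 0.003, 0.022]]
ft_force: [1.2, 0.3, -2.8]
gripper_width: 0.0128
```

```bash
python3 - <<'E'
from ik import *
s=log(); print(s["tcp_pos"],s["ft_force"].round(1),s["gripper_width"],s["clock"])
p,R,c=hang(80,1); dx=ang(173.95+80)
print((R.T@s["ee_rot"]).round(3).tolist())
S=grab("side","s13");T=grab("top","t13")
w=p-.10*dx; w[2]=.139+.05
rows(w,R,-1)
E
```

```text
[ 0.5118853  -0.09565456  0.29570883] [ 1.2  0.3 -2.8] 0.012835527867487201 16.025
[[1.0, -0.003, -0.022], [0.002, 0.999, -0.039], [0.022, 0.039, 0.999]]
n=2 d=106.6mm rot=2.3deg
53.3 -1.7 -0.2 -0.017 0.010 -0.002 -1; 53.3 -1.6 0.3 -0.017 0.010 -0.002 -1
```

View pics/s13.png

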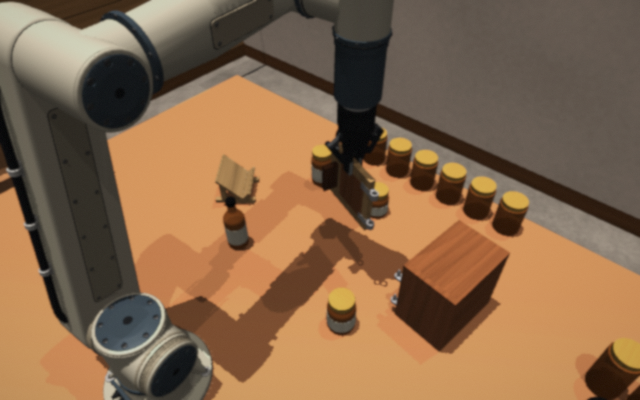

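View pics/t13.png

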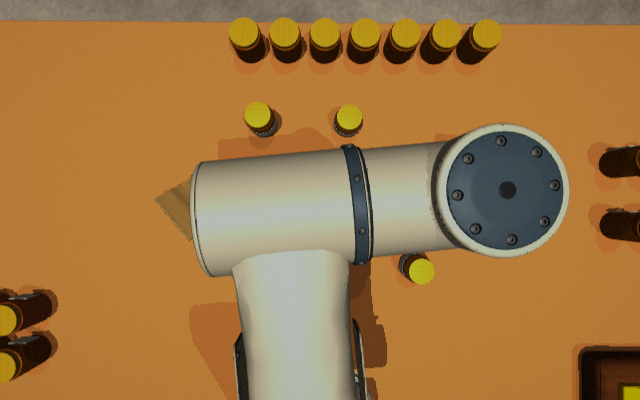

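Request:
jog_arm(
  deltas="50 -1 0 -0.02 0.011 0 -1; 50 -2 0 -0.02 0.011 0 -1; 0 0 0 0 0 0 -1",
)

```text
clock: 16.5
tcp_pos: [0.5154, -0.0894, 0.193]
ee_rot: [[-0.004, -0.965, 0.262], [0.0, 0.262, 0.965], [-1.0, 0.004, -0.001]]
ft_force: [-0.6, -0.1, -1.1]
gripper_width: 0.0134
```

```bash
cat >> ik.py <<'E'
# door in hand (top grasp): TCP in the door frame
OFF=np.array([.0035,.0466,.0])
def doorH(s,off=OFF):
    R=np.array(s["ee_rot"]);yd=-R[:,0];zd=R[:,1];xd=np.cross(yd,zd); Rd=np.stack([xd,yd,zd],1)
    return np.array(s["tcp_pos"])-Rd@off,Rd
def hs(th=80):
    s=log(); c,Rd=doorH(s); k=c+Rd@[.087,-.053,.002]; ku=c+Rd@[.087,.037,.002]
    dx=ang(173.95+th); zd=np.cross(dx,Z)
    d=k-PIN-[0,0,.042]; du=ku-PIN-[0,0,.132]
    print("lo-pin along dx,dz(door normal),z mm",np.round([d@dx*1e3,d@zd*1e3,d[2]*1e3],1),"up",np.round([du@dx*1e3,du@zd*1e3,du[2]*1e3],1),"world",(d*1e3).round(1))
    Rt=np.stack([dx,Z,zd],1); print("rot err tool",np.round(Ro.from_matrix(rotxy(-Z,zd).T@s["ee_rot"]).as_rotvec(),3),"F",s["ft_force"].round(1),"w",round(float(s["gripper_width"]),4),"t",s["clock"])
    return s,c,Rd
E
python3 - <<'E'
from ik import *
s,c,Rd=hs()
S=grab("side"); overlay(S,"s14z",c,Rd,(320,150,440,320),5)
E
```

```text
lo-pin along dx,dz(door normal),z mm [-106.6    0.3   51.5] up [-106.7   -0.    51.5] world [ 29.2 102.6  51.5]
rot err tool [-0.015  0.001  0.004] F [-0.6 -0.1 -1.1] w 0.0134 t 16.5
```

View pics/s14z.png

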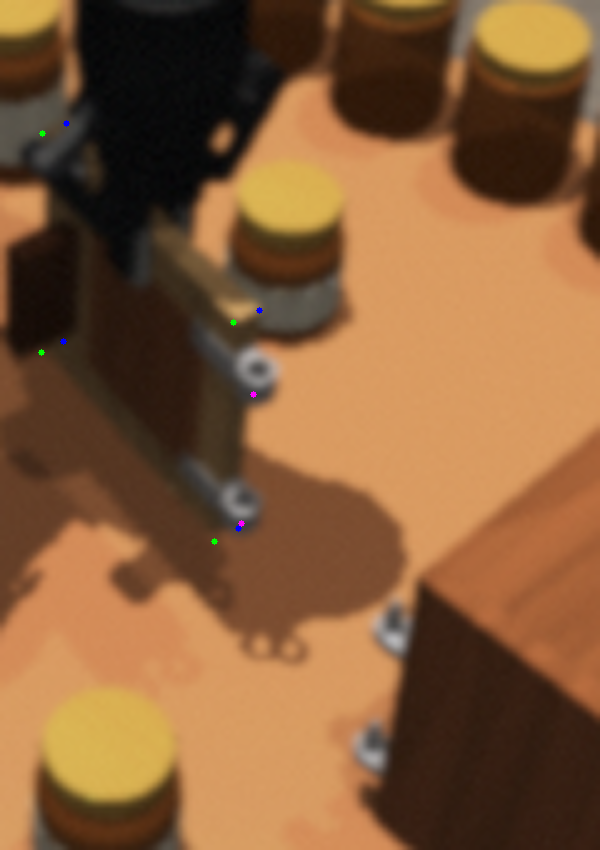

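```bash
cat >> ik.py <<'E'
def circ(c,Rx,Ry,r,n=40):
    t=np.linspace(0,2*np.pi,n); return c+r*(np.outer(np.cos(t),Rx)+np.outer(np.sin(t),Ry))
def detail(C,name,c,Rd,box,k,kn=True,pins=True,pin=PIN):
    x0,y0,x1,y1=box
    im=cv2.resize(C.f[y0:y1,x0:x1,::-1],None,fx=k,fy=k,interpolation=cv2.INTER_CUBIC)
    def pl(P,col):
        q=(C.proj(P)-[x0,y0]+.5)*k; cv2.polylines(im,[q.round().astype(int)],False,col,1)
    X,Y,Zd=Rd.T
    if kn:
        for y in(-.053,.037):
            for dy,col in((0,(255,0,255)),(.016,(0,255,0))):
                pl(circ(c+Rd@[.087,y+dy,.002],X,Zd,.009),col)
    if pins:
        ex,ey=np.eye(3)[:2]
        for z in(.042,.132):
            pl(circ(pin+[0,0,z],ex,ey,.008),(255,255,0)); pl(circ(pin+[0,0,z],ex,ey,.004),(0,255,255)); pl(circ(pin+[0,0,z+.013],ex,ey,.004),(0,255,255)); pl(circ(pin+[0,0,z+.019],ex,ey,.0015),(0,255,255))
    cv2.imwrite(f"pics/{name}.png",im)
E
python3 - <<'E'
from ik import *
s=observe(); c,Rd=doorH(s)
S=Cam(dict(np.load("pics/side_last.npz")))
detail(S,"k14",c,Rd,(350,210,390,265),12)
detail(S,"p14",c,Rd,(380,260,420,315),12)
a=cv2.imread("pics/k14.png");b=cv2.imread("pics/p14.png"); 
b0=cv2.resize(S.f[260:315,380:420,::-1],(480,660),interpolation=cv2.INTER_CUBIC)
cv2.imwrite("pics/kp14.png",cv2.resize(np.hstack([a,b,b0]),None,fx=.55,fy=.9))
E
```

```text
(no output)
```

View pics/k14.png

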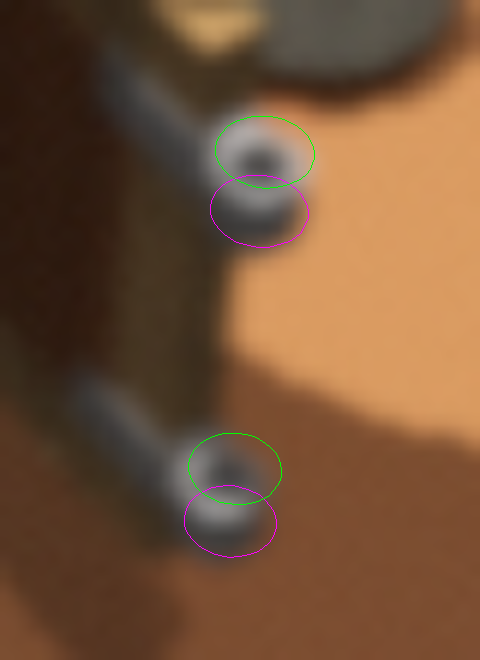

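View pics/p14.png

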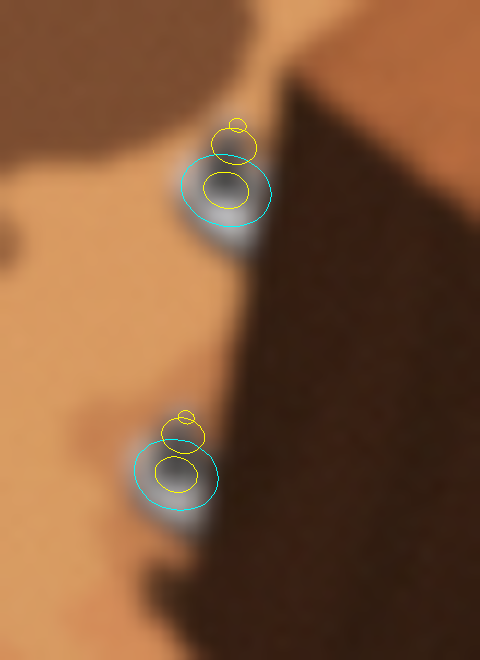

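Request:
jog_arm(
  deltas="10 0 -43 0.015 0 0 -1; 10 0 -43 0 0 0 -1; 0 0 0 0 0 0 -1",
)

```text
clock: 16.92
tcp_pos: [0.4995, -0.1737, 0.1847]
ee_rot: [[0.016, -0.962, 0.271], [-0.004, 0.271, 0.963], [-1.0, -0.016, 0.001]]
ft_force: [0.6, 0.7, -2.4]
gripper_width: 0.0133
```

```bash
cat > near.py <<'E'
import sys
from ik import *
n=sys.argv[1]
s,c,Rd=hs()
S=grab("side")
detail(S,n,c,Rd,(365,225,425,320),8)
b0=cv2.resize(S.f[225:320,365:425,::-1],None,fx=8,fy=8,interpolation=cv2.INTER_CUBIC)
a=cv2.imread(f"pics/{n}.png"); im=np.hstack([a,b0]); k=min(1,600/im.shape[0]); cv2.imwrite(f"pics/{n}.png",cv2.resize(im,(760,600)))
E
python3 near.py n15
```

```text
lo-pin along dx,dz(door normal),z mm [-21.4  -8.9  43. ] up [-21.4  -7.5  43. ] world [14.5 18.1 43. ]
rot err tool [-0.006 -0.001 -0.016] F [ 0.6  0.7 -2.4] w 0.0133 t 16.925
```

View pics/n15.png

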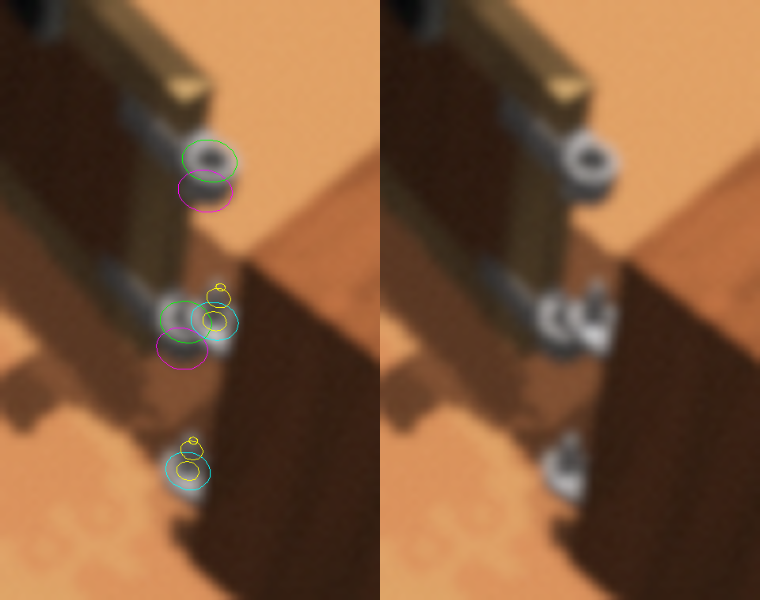

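Request:
jog_arm(
  deltas="7 9 0 0.006 0 0.016 -1; 5 0 -11 0 0 0 -1; 0 0 0 0 0 0 -1",
)

```text
clock: 17.35
tcp_pos: [0.4904, -0.1797, 0.1756]
ee_rot: [[0.007, -0.962, 0.273], [0.001, 0.273, 0.962], [-1.0, -0.006, 0.002]]
ft_force: [0.5, 0.1, -2.7]
gripper_width: 0.0131
```

```bash
python3 -c "
from ik import *
hs()"
```

```text
lo-pin along dx,dz(door normal),z mm [-13.3  -0.7  33.8] up [-13.1  -0.2  33.8] world [ 4.4 12.6 33.8]
rot err tool [-0.003 -0.002 -0.006] F [ 0.5  0.1 -2.7] w 0.0131 t 17.35
```

Request:
jog_arm(
  deltas="3 1 -13 0.003 0.002 0.006 -1; 0 0 0 0 0 0 -1",
)

```text
clock: 17.6
tcp_pos: [0.4859, -0.1924, 0.1725]
ee_rot: [[-0.0, -0.961, 0.276], [0.0, 0.276, 0.961], [-1.0, 0.0, 0.0]]
ft_force: [0.1, 0.2, -2.6]
gripper_width: 0.0131
```

```bash
python3 near.py n16
```

```text
lo-pin along dx,dz(door normal),z mm [ 0.4  1.  30.9] up [ 0.4  1.  30.9] world [-1.  -0.1 30.9]
rot err tool [-0.001 -0.     0.   ] F [ 0.1  0.2 -2.6] w 0.0131 t 17.6
```

View pics/n16.png

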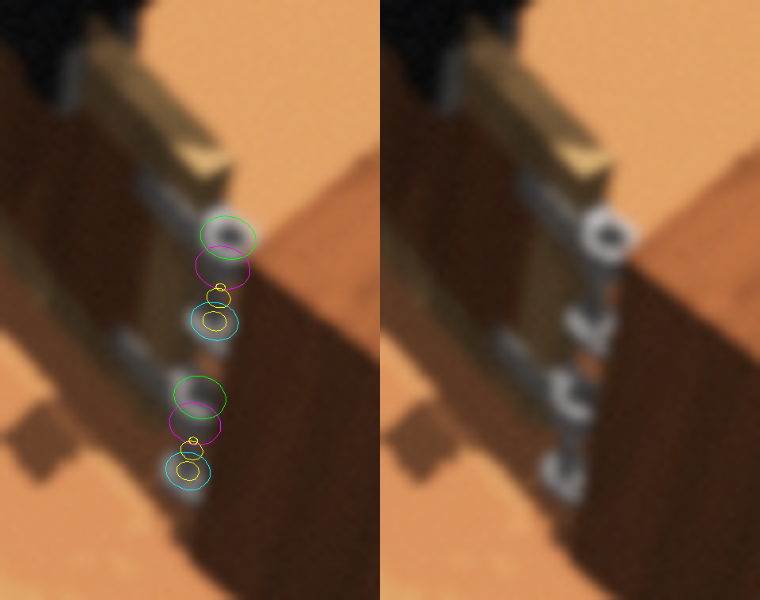

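Request:
jog_arm(
  deltas="6 -1 0.4 0 0 0 -1; 5 0 0 0 0 0 -1; 0 0 0 0 0 0 -1",
)

```text
clock: 18.02
tcp_pos: [0.4873, -0.1917, 0.1607]
ee_rot: [[0.0, -0.961, 0.275], [0.0, 0.275, 0.961], [-1.0, -0.0, 0.0]]
ft_force: [-0.4, -0.6, -2.6]
gripper_width: 0.013
```

```bash
python3 near.py n17
```

```text
lo-pin along dx,dz(door normal),z mm [-0.7 -0.3 19.1] up [-0.6 -0.3 19.1] world [ 0.4  0.6 19.1]
rot err tool [-0.001 -0.    -0.   ] F [-0.4 -0.6 -2.6] w 0.013 t 18.025
```

View pics/n17.png

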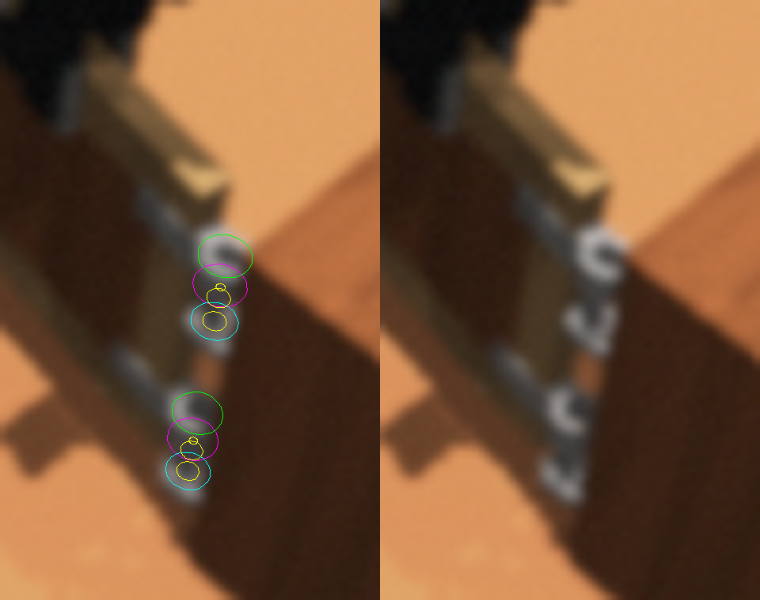

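Request:
jog_arm(
  deltas="5 0 0 0 0 0 -1; 0 0 0 0 0 0 -1",
)

```text
clock: 18.32
tcp_pos: [0.4876, -0.1917, 0.1557]
ee_rot: [[0.001, -0.961, 0.275], [0.0, 0.275, 0.961], [-1.0, -0.001, 0.0]]
ft_force: [-0.7, 0.8, -2.7]
gripper_width: 0.0126
```

```bash
python3 -c "
from ik import *
hs()"
```

```text
lo-pin along dx,dz(door normal),z mm [-0.7 -0.6 14.1] up [-0.7 -0.5 14.1] world [ 0.7  0.6 14.1]
rot err tool [-0.001 -0.    -0.001] F [-0.7  0.8 -2.7] w 0.0126 t 18.325
```

Request:
jog_arm(
  deltas="5 0.4 -0.5 0 0 0 -1; 0 0 0 0 0 0 -1",
)

```text
clock: 18.58
tcp_pos: [0.487, -0.192, 0.1504]
ee_rot: [[0.001, -0.961, 0.275], [0.0, 0.275, 0.961], [-1.0, -0.001, 0.001]]
ft_force: [-0.5, 0.1, -2.5]
gripper_width: 0.0136
```

```bash
python3 near.py n18
```

```text
lo-pin along dx,dz(door normal),z mm [-0.3 -0.1  8.8] up [-0.3 -0.1  8.8] world [0.2 0.3 8.8]
rot err tool [-0.001 -0.001 -0.001] F [-0.5  0.1 -2.5] w 0.0136 t 18.575
```

View pics/n18.png

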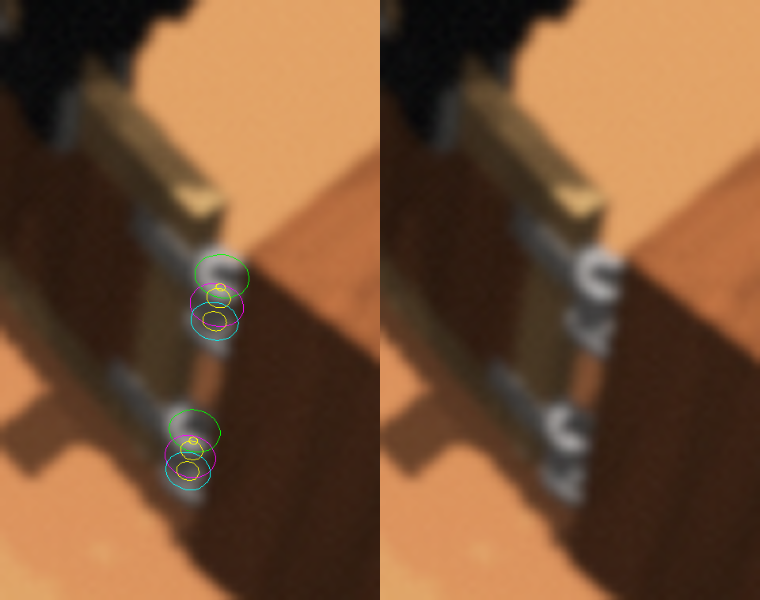

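Request:
jog_arm(
  deltas="4 0 0 0 0 0 -1; 0 0 0 0 0 0 -1",
)

```text
clock: 18.88
tcp_pos: [0.4872, -0.192, 0.1466]
ee_rot: [[0.002, -0.961, 0.275], [0.0, 0.275, 0.961], [-1.0, -0.001, 0.001]]
ft_force: [-0.0, 0.4, -2.6]
gripper_width: 0.013
```

```bash
python3 -c "
from ik import *
hs()"
```

```text
lo-pin along dx,dz(door normal),z mm [-0.4 -0.4  4.9] up [-0.4 -0.3  4.9] world [0.5 0.3 4.9]
rot err tool [-0.001 -0.001 -0.001] F [-0.   0.4 -2.6] w 0.013 t 18.875
```

Request:
jog_arm(
  deltas="4 0 0 0 0 0 -1; 0 0 0 0 0 0 -1",
)

```text
clock: 19.12
tcp_pos: [0.4873, -0.192, 0.1423]
ee_rot: [[0.002, -0.961, 0.275], [0.0, 0.275, 0.961], [-1.0, -0.001, 0.001]]
ft_force: [-0.1, 0.4, -2.8]
gripper_width: 0.0132
```

```bash
python3 near.py n19
```

```text
lo-pin along dx,dz(door normal),z mm [-0.5 -0.4  0.7] up [-0.4 -0.3  0.7] world [0.5 0.3 0.7]
rot err tool [-0.001 -0.001 -0.001] F [-0.1  0.4 -2.8] w 0.0132 t 19.125
```

View pics/n19.png

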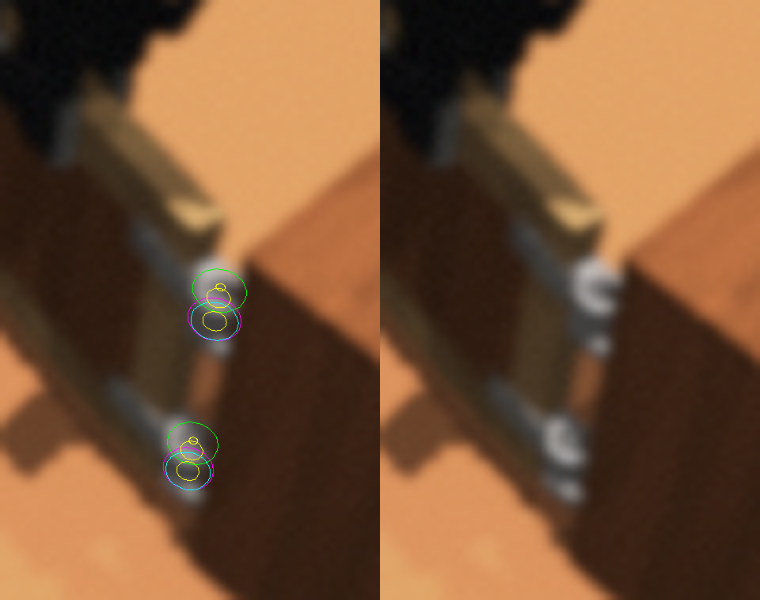

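Request:
jog_arm(
  deltas="3 0 0 0 0 0 -1; 0 0 0 0 0 0 -1",
)

```text
clock: 19.42
tcp_pos: [0.4876, -0.192, 0.1399]
ee_rot: [[0.003, -0.961, 0.275], [0.0, 0.275, 0.961], [-1.0, -0.002, 0.001]]
ft_force: [-1.1, 2.2, -1.2]
gripper_width: 0.0134
```

```bash
python3 -c "
from ik import *
hs()"
```

```text
lo-pin along dx,dz(door normal),z mm [-0.6 -0.8 -1.7] up [-0.5 -0.6 -1.7] world [ 0.9  0.3 -1.7]
rot err tool [-0.001 -0.001 -0.002] F [-1.1  2.2 -1.2] w 0.0134 t 19.425
```

Request:
jog_arm(
  deltas="3 0 0 0 0 0 -1; 0 0 0 0 0 0 -1",
)

```text
clock: 19.68
tcp_pos: [0.4881, -0.1918, 0.1392]
ee_rot: [[0.005, -0.961, 0.275], [-0.001, 0.275, 0.961], [-1.0, -0.005, 0.001]]
ft_force: [-4.0, 1.0, -0.4]
gripper_width: 0.0129
```

```bash
python3 -c "
from ik import *
hs()"
```

```text
lo-pin along dx,dz(door normal),z mm [-0.8 -1.5 -2.5] up [-0.7 -1.1 -2.5] world [ 1.7  0.4 -2.5]
rot err tool [-0.002 -0.001 -0.005] F [-4.   1.  -0.4] w 0.0129 t 19.675
```

Request:
jog_arm(
  deltas="0 0 0 0 0 0 -0.6; 0 0 0 0 0 0 -0.4; 0 0 0 0 0 0 -0.2; 0 0 0 0 0 0 -0.2",
)

```text
clock: 20.18
tcp_pos: [0.4895, -0.1927, 0.1397]
ee_rot: [[0.008, -0.962, 0.274], [-0.002, 0.274, 0.962], [-1.0, -0.008, 0.0]]
ft_force: [0.0, 0.3, 0.3]
gripper_width: 0.0343
```

```bash
python3 near.py n20
```

```text
lo-pin along dx,dz(door normal),z mm [-0.3 -3.5 -1.9] up [-0.3 -2.8 -1.9] world [ 3.5 -0.7 -1.9]
rot err tool [-0.002 -0.    -0.008] F [0.  0.3 0.3] w 0.0343 t 20.175
```

View pics/n20.png

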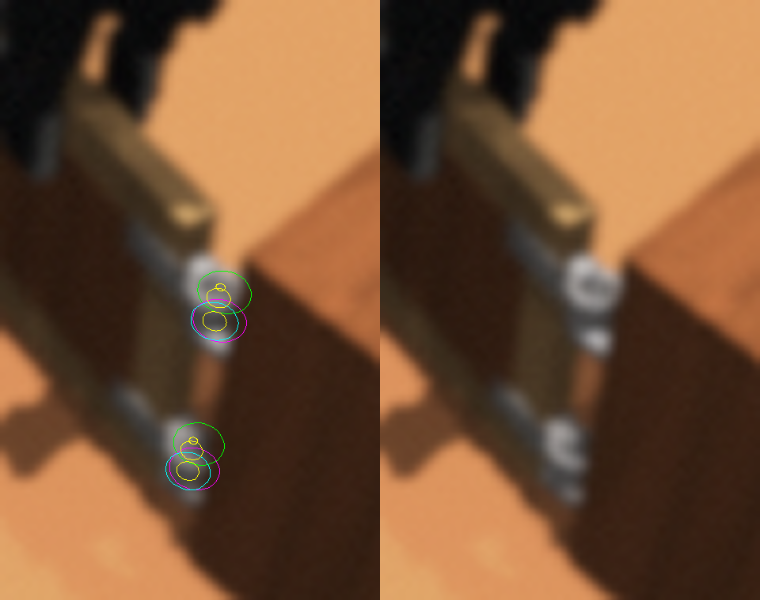

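Request:
jog_arm(
  deltas="0 0 0 0 0 0 0.2; -15 0 0 0 0 0 0.2; -40 0 0 0 0 0 0.2; -40 0 0 0 0 0 -0.5; 0 0 0 0 0 0 -1",
)

```text
clock: 20.85
tcp_pos: [0.4889, -0.193, 0.2409]
ee_rot: [[0.01, -0.962, 0.274], [-0.004, 0.274, 0.962], [-1.0, -0.011, -0.001]]
ft_force: [1.2, 0.5, -0.8]
gripper_width: 0.0154
```

```bash
python3 - <<'E'
from ik import *
s=log();print(s["tcp_pos"],s["ee_rot"].round(2).tolist(),s["clock"])
S=grab("side","s21")
dx=ang(173.95+80);zd=np.cross(dx,Z);c=PIN-.087*dx-.002*zd+[0,0,.095]
Rd=np.stack([dx,Z,zd],1)
overlay(S,"s21z",c,Rd,(320,180,440,320),5)
for th in(80,70,60,40,20,0):
    d=ang(173.95+th);z=np.cross(d,Z);c=PIN-.087*d-.002*z
    print(th,"front face pt at x=-60:",(c-.055*d+.007*z).round(3), "pull tip",(c-.048*d+.043*z).round(3),"free corner",(c-.075*d+.007*z).round(3))
E
```

```text
[ 0.48888841 -0.19302731  0.24091129] [[0.01, -0.96, 0.27], [-0.0, 0.27, 0.96], [-1.0, -0.01, -0.0]] 20.85
80 front face pt at x=-60: [ 0.496 -0.134  0.   ] pull tip [ 0.46  -0.131  0.   ] free corner [ 0.502 -0.115  0.   ]
70 front face pt at x=-60: [ 0.52  -0.142  0.   ] pull tip [ 0.484 -0.133  0.   ] free corner [ 0.529 -0.124  0.   ]
60 front face pt at x=-60: [ 0.542 -0.154  0.   ] pull tip [ 0.508 -0.139  0.   ] free corner [ 0.553 -0.138  0.   ]
40 front face pt at x=-60: [ 0.577 -0.189  0.   ] pull tip [ 0.551 -0.163  0.   ] free corner [ 0.594 -0.177  0.   ]
20 front face pt at x=-60: [ 0.599 -0.233  0.   ] pull tip [ 0.583 -0.2    0.   ] free corner [ 0.618 -0.228  0.   ]
0 front face pt at x=-60: [ 0.604 -0.282  0.   ] pull tip [ 0.601 -0.245  0.   ] free corner [ 0.624 -0.284  0.   ]
```

View pics/s21z.png

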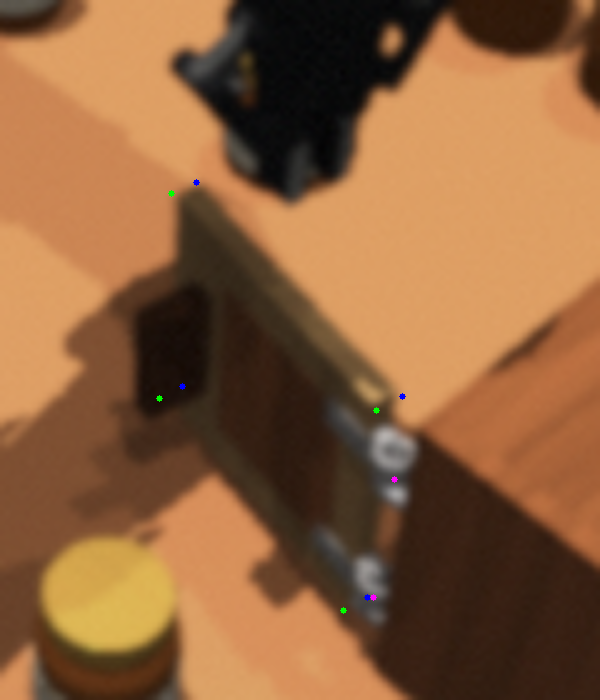

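```bash
cat >> ik.py <<'E'
def push(th,extra=0,r=.140,z=.15,phi0=80):
    d=ang(173.95+th);n=np.cross(d,Z);f=np.radians(phi0-th)
    h=.0145*abs(np.cos(f))+.011*abs(np.sin(f))
    return PIN-r*d+(.005+h+extra)*n+[0,0,z]
RPU=rotxy(-Z,np.cross(ang(253.95),Z))
E
python3 - <<'E'
from ik import *
a=push(80,.04,z=.24); b=push(80,.04); print(a,b)
r=rows(a,RPU,-1); rows(b,RPU,-1,s=r)
s=b
for t in(80,70,60,50,40,30,20,10,0): print(t,push(t).round(4), (RPU.T@(push(t)-push(t+10))*1e3).round(1))
for t in (80,0): print(ik(push(t),RPU,observe()["joint_pos"],1))
E
```

```text
[ 0.44352592 -0.12100676  0.24      ] [ 0.44352592 -0.12100676  0.15      ]
n=2 d=84.3mm rot=0.4deg
-0.8 31.2 28.3 0.001 -0.000 0.004 -1; -0.6 31.3 28.3 0.001 -0.000 0.004 -1
n=2 d=90.0mm rot=0.0deg
45.0 0.0 0.0 0.000 0.000 0.000 -1; 45.0 0.0 0.0 0.000 0.000 0.000 -1
80 [ 0.482  -0.1321  0.15  ] [  0.  -25.7   5.8]
70 [ 0.5044 -0.1369  0.15  ] [  0.  -22.9   1.6]
60 [ 0.5263 -0.1456  0.15  ] [  0.  -23.4  -2.3]
50 [ 0.5468 -0.1582  0.15  ] [  0.  -23.2  -6.4]
40 [ 0.5652 -0.1746  0.15  ] [  0.  -22.2 -10.6]
30 [ 0.5807 -0.1944  0.15  ] [  0.  -20.4 -14.7]
20 [ 0.5926 -0.2171  0.15  ] [  0.  -17.7 -18.6]
10 [ 0.6003 -0.2421  0.15  ] [  0.  -14.3 -21.9]
0 [ 0.6032 -0.2685  0.15  ] [  0.  -10.1 -24.6]
[array([ 4.66547252e-02,  1.97710119e-01, -1.76898878e-01, -2.78725618e-08,
       -1.19618734e+00, -3.26780053e-01])]
[array([-1.82783801e-01,  5.04707523e-01,  2.73417057e-01, -2.84324042e-08,
       -1.33950586e+00, -9.73414773e-02])]
```

Request:
jog_arm(
  deltas="0 31 28 0 0 0.004 -1; 0 31 28 0 0 0 -1; 0 0 0 0 0 0 -1; 40 0 0 0 0 0 -1; 45 0 0 0 0 0 -1; 0 0 0 0 0 0 -1",
)

```text
clock: 21.65
tcp_pos: [0.4416, -0.1207, 0.1498]
ee_rot: [[-0.001, -0.961, 0.275], [-0.001, 0.275, 0.961], [-1.0, 0.001, -0.001]]
ft_force: [-0.7, 0.5, 0.7]
gripper_width: -0.0002
```

```bash
python3 - <<'E'
from ik import *
s=log();print(s["tcp_pos"],s["ft_force"].round(1),s["clock"])
S=grab("side","s22")
cv2.imwrite("pics/s22z.png",cv2.resize(S.f[180:320,320:440,::-1],None,fx=5,fy=4.2,interpolation=cv2.INTER_CUBIC))
rows(push(80),RPU,-1)
E
```

```text
[ 0.44164164 -0.12066269  0.14980557] [-0.7  0.5  0.7] 21.65
n=1 d=40.1mm rot=0.3deg
2.3 -40.0 -0.1 0.002 -0.001 0.004 -1
```

View pics/s22z.png

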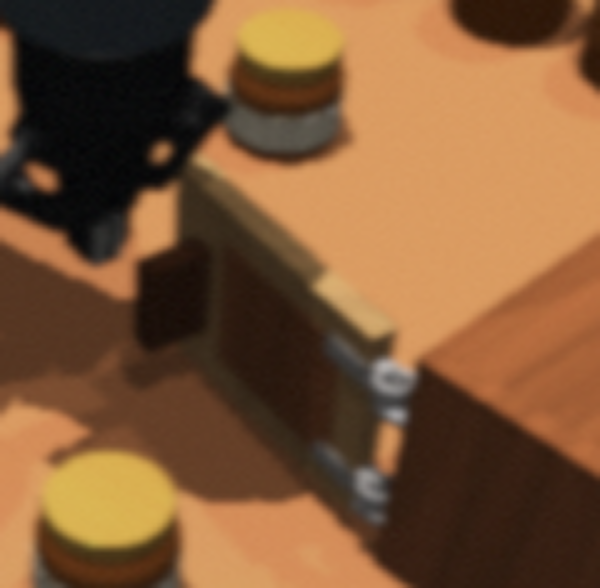

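Request:
jog_arm(
  deltas="0 -20 0 0 0 0 -1; 0 -12 0 0 0 0 -1; 0 -11 1 0 0 0 -1; 0 -11 1 0 0 0 -1; 0 -12 -1 0 0 0 -1; 0 -12 -1 0 0 0 -1; 0 -12 -3 0 0 0 -1; 0 -12 -3 0 0 0 -1",
)

```text
clock: 22.7
tcp_pos: [0.548, -0.1577, 0.1597]
ee_rot: [[0.012, -0.962, 0.274], [-0.004, 0.274, 0.962], [-1.0, -0.013, -0.001]]
ft_force: [-0.6, -0.3, 0.3]
gripper_width: -0.0
```

```bash
cat > pu.py <<'E'
import sys
from ik import *
s=log();print(s["tcp_pos"].round(4),s["ft_force"].round(1),s["clock"])
S=grab("side"); cv2.imwrite(f"pics/{sys.argv[1]}.png",cv2.resize(S.f[170:320,320:460,::-1],None,fx=5,fy=4,interpolation=cv2.INTER_CUBIC))
d=[(np.linalg.norm(push(t)[:2]-s["tcp_pos"][:2]),t) for t in range(0,95)]; print("nearest theta",min(d))
for t in(40,20,0): print(t,(s["ee_rot"].T@(push(t)-s["tcp_pos"])*1e3).round(1))
E
python3 pu.py s23
```

```text
[ 0.548  -0.1577  0.1597] [-0.6 -0.3  0.3] 22.7
nearest theta (np.float64(0.0013390028889897813), 50)
40 [ 10.  -21.  -11.5]
20 [ 10.5 -59.  -44.9]
0 [ 10.8 -83.2 -91.4]
```

View pics/s23.png

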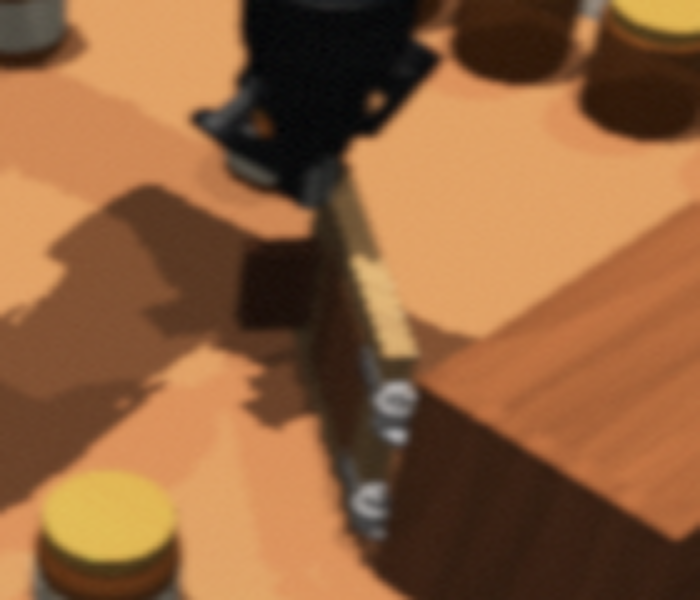

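Request:
jog_arm(
  deltas="5 -11 -6 0 0 0.013 -1; 4 -11 -6 0 0 0 -1; 2 -10 -7 0 0 0 -1; 1 -10 -8 0 0 0 -1; 1 -9 -9 0 0 0 -1; 1 -9 -10 0 0 0 -1",
)

```text
clock: 23.5
tcp_pos: [0.5967, -0.2225, 0.1453]
ee_rot: [[-0.0, -0.962, 0.274], [-0.001, 0.274, 0.962], [-1.0, -0.0, -0.001]]
ft_force: [-0.1, 0.1, -0.7]
gripper_width: 0.0002
```

```bash
python3 pu.py s24
```

```text
[ 0.5967 -0.2225  0.1453] [-0.1  0.1 -0.7] 23.5
nearest theta (np.float64(0.0022523189843865225), 18)
40 [-4.7 43.4 37.4]
20 [-4.7  5.4  4. ]
0 [ -4.7 -18.8 -42.5]
```

View pics/s24.png

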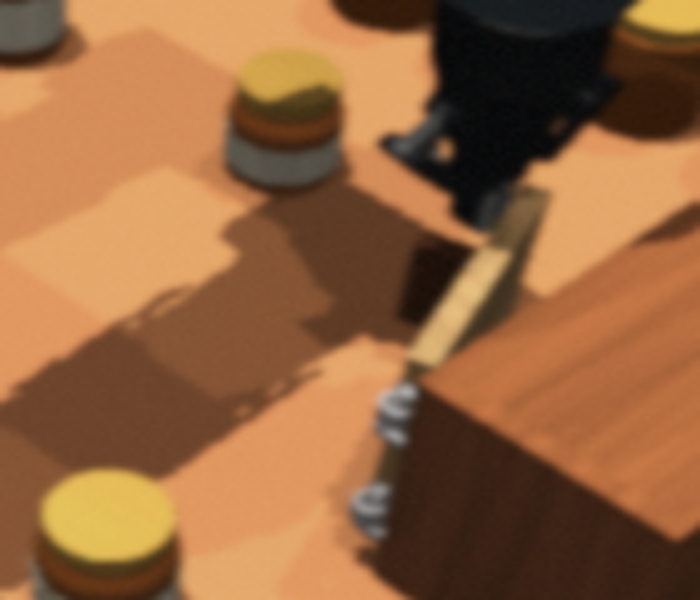

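Request:
jog_arm(
  deltas="-1 -6 -9 0 0 0 -1; -1 -5 -10 0 0 0 -1; -1 -4 -11 0 0 0 -1; 0 -3 -8 0 0 0 -1; 0 0 0 0 0 0 -1",
)

```text
clock: 24.18
tcp_pos: [0.6042, -0.269, 0.1483]
ee_rot: [[-0.0, -0.961, 0.276], [-0.002, 0.276, 0.961], [-1.0, -0.0, -0.002]]
ft_force: [0.3, -0.2, 0.3]
gripper_width: -0.0002
```

```bash
python3 pu.py s25
```

```text
[ 0.6042 -0.269   0.1483] [ 0.3 -0.2  0.3] 24.175
nearest theta (np.float64(0.0011838991128581679), 0)
40 [-1.8 63.5 80. ]
20 [-1.7 25.5 46.7]
0 [-1.7  1.2  0.2]
```

View pics/s25.png

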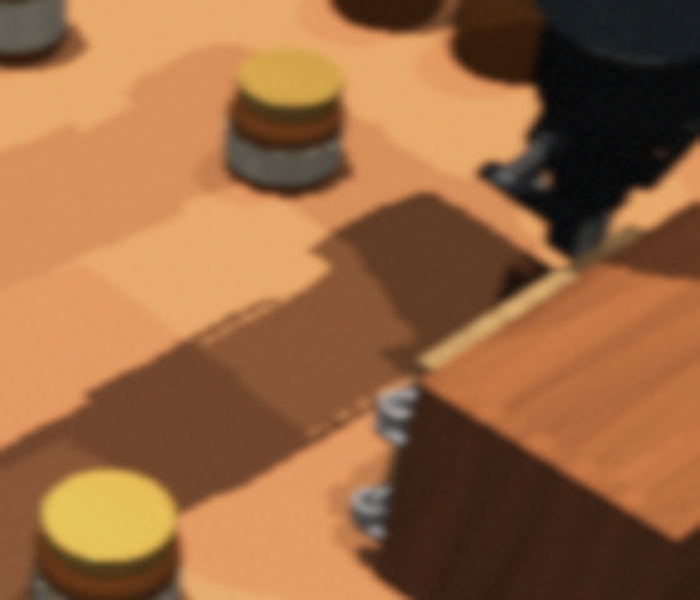

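Request:
jog_arm(
  deltas="0 -1 -5 0 0 0 -1; 0 -1 -5 0 0 0 -1; 0 -1 -5 0 0 0 -1",
)

```text
clock: 24.6
tcp_pos: [0.6041, -0.2729, 0.1483]
ee_rot: [[0.002, -0.963, 0.271], [0.016, 0.271, 0.963], [-1.0, 0.002, 0.016]]
ft_force: [-2.3, 17.2, 7.1]
gripper_width: -0.0
```

```bash
python3 pu.py s26
```

```text
[ 0.6041 -0.2729  0.1483] [-2.3 17.2  7.1] 24.6
nearest theta (np.float64(0.004502852199124944), 0)
40 [-0.2 64.1 84.1]
20 [-0.8 26.2 50.6]
0 [-1.6  2.1  4. ]
```

Request:
jog_arm(
  deltas="0 1 6 0 0 0 -1; 0 3 15 0 0 0 -1; 0 5 30 0 0 0 -1; -10 5 40 0 0 0 -1; -50 0 30 0 0 0 -1; -50 0 30 0 0 0 -1; 0 0 0 0 0 0 -1",
)

```text
clock: 25.52
tcp_pos: [0.6311, -0.1182, 0.2634]
ee_rot: [[0.0, -0.963, 0.27], [0.014, 0.27, 0.963], [-1.0, 0.003, 0.014]]
ft_force: [0.2, 0.7, -0.6]
gripper_width: -0.0001
```

```bash
python3 - <<'E'
from ik import *
s=log();print(s["tcp_pos"],s["ft_force"].round(1),s["clock"])
S=grab("side","s27"); T=grab("top","t27")
d=ang(173.95);n=np.cross(d,Z);c=PIN-.087*d-.002*n+[0,0,.095];Rd=np.stack([d,Z,n],1)
overlay(S,"s27z",c,Rd,(340,200,520,320),4.4)
overlay(T,"t27z",c,Rd,(410,110,560,250),4.2)
detail(S,"s27k",c,Rd,(375,235,425,315),8)
E
```

```text
[ 0.63105016 -0.11822767  0.26337769] [ 0.2  0.7 -0.6] 25.525
```

View pics/s27z.png

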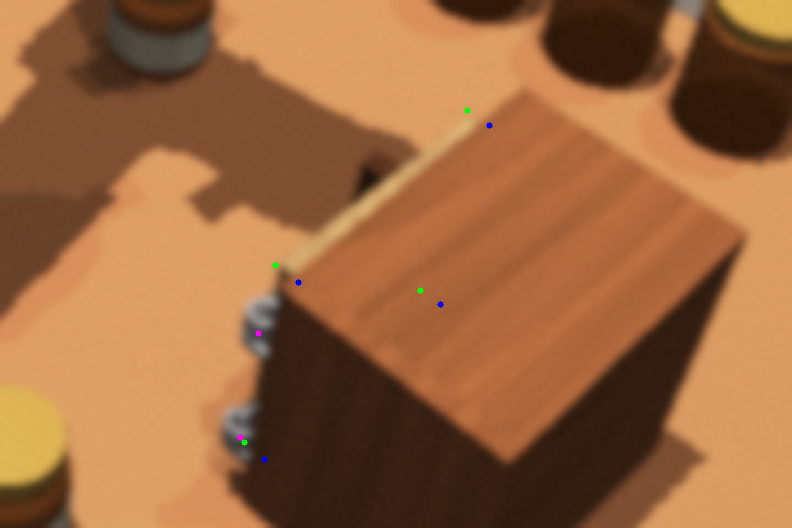

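View pics/t27z.png

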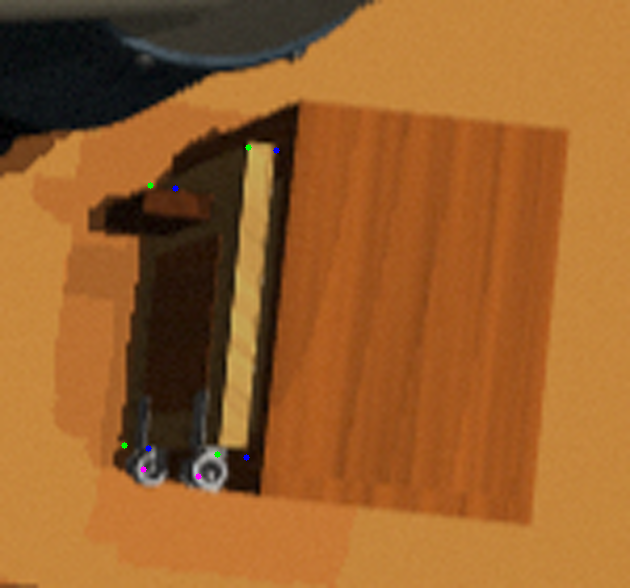

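View pics/s27k.png

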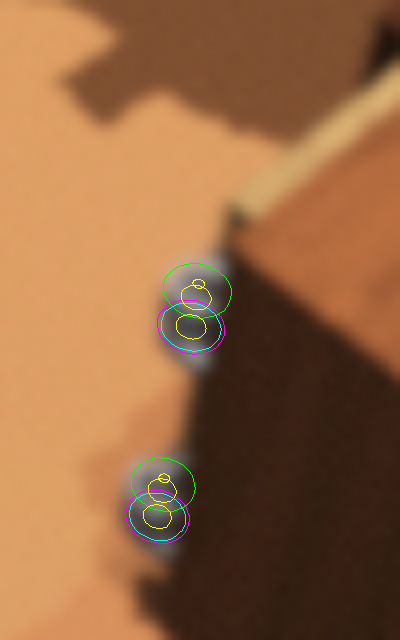

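```bash
python3 - <<'E'
import cv2,numpy as np
def lids(f,boxes):
    h=cv2.cvtColor(cv2.imread(f),cv2.COLOR_BGR2HSV); o=[]
    for x0,y0,x1,y1 in boxes:
        m=cv2.inRange(h[y0:y1,x0:x1],(19,150,150),(32,255,255)); M=cv2.moments(m,True); o.append((round(M["m10"]/M["m00"]+x0,1),round(M["m01"]/M["m00"]+y0,1)))
    return o
b=[(308,140,336,165),(362,178,392,205),(325,285,360,315)]
print(lids("pics/side0.png",b),lids("pics/s27.png",b))
a,c=cv2.imread("pics/side0.png"),cv2.imread("pics/s27.png")
cv2.imwrite("pics/cmp.png",np.hstack([a[130:350,200:400],c[130:350,200:400]]))
from bench import observe
s=observe();print(s["clock"],s["dq"].round(3),s["gripper_width"])
E
```

```text
[(321.6, 150.5), (377.6, 189.0), (341.2, 298.5)] [(321.6, 150.8), (382.0, 184.5), (341.3, 298.6)]
25.625 [-0.021  0.02  -0.043 -0.008  0.006  0.004] 0.00016444082210307593
```

View pics/cmp.png

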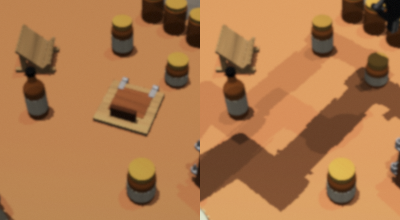

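```bash
python3 -c "
from bench import robot
print(robot.close_job())"
```

```text
the job is handed in; nothing more can be done
None
```

The door hangs on both pins and is shut against the case, and I handed the job in at about 25.6 s of the 72 s allowed. The hand-in reported no verdict.

**What I did**
- I gripped the door by its pull and stood it on the easel at 45°, then let go.
- I took it again by its top edge and brought the knuckles in sideways with the door open about 80°.
- I lowered it in 3–6 mm steps until it met the pin roots. It touched down about 2 mm lower than my model predicted, then I released it.
- I swung it shut with closed fingers, pressed it home at about 17 N and withdrew the arm clear of everything.

**Last checks**
- **Door:** both cameras show it shut and parallel to the case. Its top corners lie within about 2 pixels of where the shut door should be, roughly 5 mm at most against the 12 mm allowed. It did not follow the fingers out.
- **Knuckles:** both sit over their pins within about a pixel in the side view. That they are fully seated rests on feeling contact while lowering and on the pictures; I did not measure it directly.
- **Bystanders:** the lids of two of the three jars are within 0.3 pixel of where they started. The third lid's measured centre moved about 4–5 pixels. I put that down to the arm's shadow on the lid, since the jar looks in place by eye. The bottle I checked by eye only, and it looks unmoved.

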